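Load the sample shaker and lock its tube carriers down

TASK

Load the shaker for a run: set every blue tube carrier lying on the bench onto a nest of its own, down over both locating dowels, and lock each one with an orange-handled hold-down knob (push down against the spring, turn a quarter clockwise, let it click up). Only when all the carriers are locked, press the green start button. Keep the carriers upright and do not disturb the tip box, the reagent bottle or the tube rack.

Things in the scene. Friction and masses are not known exactly. Their poses are not given: they have to be found in the camera images.
- shaker: White three-place sample shaker, 205 x 320 mm, origin on the bench under the middle nest, yaw free. Three nests in a row along its y, 105 mm apart, on an aluminium platform 95 mm above the bench; control ledge on its -x side. To lock: knob over post, handle along nest x; push about 8 mm; turn a quarter clockwise seen from above; release: it rises 3 mm into a notch, handle along nest y.
- nest0 (a point): Nest 0, the one at the -y end: fixed point on its lock post's axis, level with the unpressed cradle top, 109 mm above the bench. z up; x along the line of its two steel dowels (8 mm thick, round tips 12 mm above this point, at x = +57 and -57 mm) and of the post's cross pin. A carrier's underside sits at this point, its x along this x, either way round.
- pin0 (a point): Centre of nest 0's fixed cross pin, 12.5 mm above the nest point: a steel bar 8 mm thick, 26 mm long along the nest's x, through the 10 mm thick lock post, whose round top is 8 mm above this point.
- cradle0 (a joint): How far nest 0's sprung cradle (grey plate 98 x 50 mm under the carrier) is pressed down, m: 0 up, 0.011 end of travel. About 7 N starts it, then 900 N/m (14 N at 8 mm); a carrier's weight does not press it. It stays at about 0.0025 under a locked knob, 0 under one merely resting.
- nest1 (a point): Nest 1, the middle one: fixed point on its lock post's axis, level with the unpressed cradle top, 109 mm above the bench. z up; x along the line of its two steel dowels (8 mm thick, round tips 12 mm above this point, at x = +57 and -57 mm) and of the post's cross pin. A carrier's underside sits at this point, its x along this x, either way round.
- pin1 (a point): Centre of nest 1's fixed cross pin, 12.5 mm above the nest point: a steel bar 8 mm thick, 26 mm long along the nest's x, through the 10 mm thick lock post, whose round top is 8 mm above this point.
- cradle1 (a joint): How far nest 1's sprung cradle (grey plate 98 x 50 mm under the carrier) is pressed down, m: 0 up, 0.011 end of travel. About 7 N starts it, then 900 N/m (14 N at 8 mm); a carrier's weight does not press it. It stays at about 0.0025 under a locked knob, 0 under one merely resting.
- nest2 (a point): Nest 2, the one at the +y end: fixed point on its lock post's axis, level with the unpressed cradle top, 109 mm above the bench. z up; x along the line of its two steel dowels (8 mm thick, round tips 12 mm above this point, at x = +57 and -57 mm) and of the post's cross pin. A carrier's underside sits at this point, its x along this x, either way round.
- pin2 (a point): Centre of nest 2's fixed cross pin, 12.5 mm above the nest point: a steel bar 8 mm thick, 26 mm long along the nest's x, through the 10 mm thick lock post, whose round top is 8 mm above this point.
- cradle2 (a joint): How far nest 2's sprung cradle (grey plate 98 x 50 mm under the carrier) is pressed down, m: 0 up, 0.011 end of travel. About 7 N starts it, then 900 N/m (14 N at 8 mm); a carrier's weight does not press it. It stays at about 0.0025 under a locked knob, 0 under one merely resting.
- start (a joint): Green start button on the shaker's control ledge: 0 = up, 0.005 m = fully pressed (about 5 N); springs back.
- start_top (a point): Centre of the top face of the green start button (26 mm across, 88 mm above the bench when up), between nests 0 and 1 and 96 mm in front of their line. Press it straight down.
- carrier0_mid (a point): Blue tube carrier 0 (red caps; may be absent), 132 x 60 x 30 mm, 250 g: its centre, 15 mm above the underside; x long axis, z up. Plate 8 mm thick, 10 mm holes at x = +57 and -57 mm. Grip across two upright cheeks in the middle: 44 mm long in x, 30 mm high, outer faces 60 mm apart in y. Tube rows at x 31 to 49 mm either side, tops at 30 mm. Opening for the post 34 x 18 mm.
- carrier1_mid (a point): Blue tube carrier 1 (yellow caps; may be absent), 132 x 60 x 30 mm, 250 g: its centre, 15 mm above the underside; x long axis, z up. Plate 8 mm thick, 10 mm holes at x = +57 and -57 mm. Grip across two upright cheeks in the middle: 44 mm long in x, 30 mm high, outer faces 60 mm apart in y. Tube rows at x 31 to 49 mm either side, tops at 30 mm. Opening for the post 34 x 18 mm.
- carrier2_mid (a point): Blue tube carrier 2 (green caps; may be absent), 132 x 60 x 30 mm, 250 g: its centre, 15 mm above the underside; x long axis, z up. Plate 8 mm thick, 10 mm holes at x = +57 and -57 mm. Grip across two upright cheeks in the middle: 44 mm long in x, 30 mm high, outer faces 60 mm apart in y. Tube rows at x 31 to 49 mm either side, tops at 30 mm. Opening for the post 34 x 18 mm.
- knob0_mid (a point): Hold-down knob 0 (three alike, fit any nest either way round), 120 g: centre, 30 mm above its underside, z up. Black skirt 49 mm across, 28 mm high; orange bar handle on top, 42 mm along x, 14 mm wide, from 28 to 60 mm. Slot below, 30 x 12 mm along x, goes over the pin; its underside lands on the carrier plate, 8 mm above the nest point. Turns only when pushed 5.5 mm or more.
- knob1_mid (a point): Hold-down knob 1 (three alike, fit any nest either way round), 120 g: centre, 30 mm above its underside, z up. Black skirt 49 mm across, 28 mm high; orange bar handle on top, 42 mm along x, 14 mm wide, from 28 to 60 mm. Slot below, 30 x 12 mm along x, goes over the pin; its underside lands on the carrier plate, 8 mm above the nest point. Turns only when pushed 5.5 mm or more.
- knob2_mid (a point): Hold-down knob 2 (three alike, fit any nest either way round), 120 g: centre, 30 mm above its underside, z up. Black skirt 49 mm across, 28 mm high; orange bar handle on top, 42 mm along x, 14 mm wide, from 28 to 60 mm. Slot below, 30 x 12 mm along x, goes over the pin; its underside lands on the carrier plate, 8 mm above the nest point. Turns only when pushed 5.5 mm or more.
- tipbox_mid (a point): Bystander: pipette-tip box, blue with clear lid, 84 x 124 x 67 mm; its centre.
- reagent_mid (a point): Bystander: amber reagent bottle, 68 mm across, 150 mm tall; its centre.
- rack_mid (a point): Bystander: orange rack of sample tubes, 90 x 130 x 67 mm; its centre.

How it is judged:
By the outcome, as a careful person would: the job done as asked, in the order asked, and still so for the second after the job is handed in, with the robot touching nothing.
Of carrier0, carrier1, carrier2 only 2 to 3 are there at a start; the rules pass over those that are not, and their reading is None.
At some moment in a run one of carrier0, carrier1, carrier2 may be knocked a few centimetres aside while the robot is not near it.
It also fails if it takes over 210 s, if anything falls off the work surface, if the arm or the gripper's body presses on something with over 40 N, if the wrist force passes 120 N, or if a joint passes its speed limit or range.

ROBOT

A 6-joint arm with a two-finger parallel gripper is mounted at the origin on the work surface. World frame = base frame: x ahead of the robot, y to its left, z up, the work surface at z = 0. Lengths are in m, angles in rad, forces in N, time in s.
With the tool pointing down it reaches from about 0.3 to 0.875 m from the base axis. Payload 4.2 kg.
Tool frame: the origin (TCP) lies on the centre line of the jaws, within the pads' length; the fingertips stand 14 mm ahead of it and the grasp point (between the pads) lies 5 mm behind it; y points along the fingers, x is the direction in which the jaws open and shut, and the axes are right-handed (so a half turn about y gives the same grasp; the last joint's range is limited). The gripper opens to 85 mm and grips with 20 to 120 N. Pads are 22 mm wide; open, the fingers measure 114 mm over their backs; the gripper's body (76 mm by 85 mm) begins 54 mm behind the grasp point. The pads swing forward as they close: fully open they stand 13 mm farther back than shut.
Start: joints at [1.249, 0.32, 1.565, -0, 1.257, -0.02], TCP at [0.171, 0.549, 0.245] pointing down, gripper open.
Joint ranges: [-3.11, 3.11], [-0.84, 2.01], [0.21, 2.61], [-1.34, 4.49], [0.05, 2.63], [-2.56, 2.56]. Speed limits (rad/s): [2.57, 2.57, 3.14, 3.14, 3.14, 3.14].

INTERFACE

Orientations are given as a rotation vector (axis times angle).
In Python, from rig import * gives the robot as it stands.
- The arm moves only by the tool jog_arm, never from a script. Its argument "deltas" is a list of rows, each a list of 6 numbers: the shift along the tool's x, y, z in cm, then the turn, a rotation vector about the tool's x, y, z in units of 5 degrees (1.0 is 5 degrees). In form: [[dx, dy, dz, ax, ay, az], ...]. A call has 1 to 10 rows; each row shifts and turns the commanded pose from where the row before left it, along the tool's axes as they then stand; what a row does not reach is not made up. A row lasts 1/12 s, in which the tool goes at most 41.7 mm and 7.16 degrees, less where a joint would pass 70% of its speed; a pose out of reach is approached as far as the arm can. A call with a gripper value outside its range is refused whole. "jaw" is the opening, from -1 (shut) to 1 (fully open), so that 0 is half open, set as the call begins (left out, the last holds). The fingers move at their own pace and stop on an object; "force" is the grip in N (left out, the last holds). Time passes only in rows, so rows that do not move let the fingers close. It gives the time, the measured TCP pose, the force and the opening at its end, in the units of the state.
- get_obs(): the state, without advancing time (a new reading comes with each control period).
- get_image(name): name is "scene" or "top" or "wrist"; returns a dict with "frame" (420x560x3 uint8, red, green, blue), "z_map" (420x560 float32, m along the optical axis (not along the pixel's ray), 0 where there is no reading), "fx", "fy", "cx", "cy" (pixels), "camera_from_world" (4x4, takes a point from world to camera coordinates). Camera axes: x right, y down, z forward; pixel columns grow to the right and rows downward; lengths in m; the calibration is good to about 2 mm. The wrist camera is an equidistant fisheye: a pixel r from the principal point sees the ray r / f radians off the axis. A picture is of the moment at which its call begins.
- close_job(): hands the job in, once; it reports no verdict.
Trained networks look in a picture, given as the dict that the camera call returned (one of the last four; its "shot" number tells which), for a name from the list of things; names that differ only in an ending like _2 or _b are one class to them, and where a whole thing is asked for, a point or a joint stands for the part that bears it (a point fixed in the world has none). Each returns a list of dicts, best first, with "score" (0 to 1); they miss things now and then, are a little off and sometimes report something else, mostly with a low value. They report only what shows in the picture. A call takes as long as a camera call.
- search_frame(picture, thing): "at" ([x, y, z] in m, in world coordinates, good to about 4 mm: the middle of the surface that is visible of it).
- cut_out(picture, thing): "pixels" (420x560 bool, what is visible of it).
- tip_of(picture, thing): "at" ([x, y, z] in m, in world coordinates, good to about 4 mm: a listed point, or the origin of a listed thing).
The state is a dict: "t": time; "joints": joint angles; "joint_velocities": joint speeds; "tau": joint torques, N m; "position": TCP position; "orientation": TCP orientation; "wrist_force": force on the tool from outside, world axes, zero at the start; "moment": the same for the moment, N m; "grip_width": opening from 0.0 (shut) to 1.0 (fully open).
Only numpy, scipy, OpenCV 4.12 (cv2) and the standard library are available. Lean on these libraries where they do the work, as an engineer would, in place of code of your own. Each camera call takes 0.05 s, during which the arm holds its last target.

## Working session

There is one attempt and no reset: what is moved stays moved. The work goes in short steps, Python scripts to look and compute and a tool call to move; the robot and the scene stay as the last step left them, time stands still between calls to the robot, and variables do not carry over. Pictures are saved under pics/ and viewed, and the job is handed in when it is done.

Besides the shell and the picture viewer there is one more tool, called after "Call:" as name(argument=value, ...) on one line, values as JSON. jog_arm: Moves the arm, as the interface text tells. Its arguments: {"type":"object","properties":{"deltas":{"type":"array"},"jaw":{"type":"number"},"force":{"type":"number"}},"required":["deltas"]}

```bash
mkdir -p pics; ls
python3 - <<'E'
from rig import *
import cv2
print(get_obs())
for n in ["scene","top","wrist"]:
    p=get_image(n); cv2.imwrite(f"pics/{n}0.png",p["frame"][:,:,::-1]); print(n,p["fx"],p["cx"],p["cy"],p["camera_from_world"],p["shot"])
E
```

```text
pics
{'t': 0.0, 'joints': array([ 1.24901232e+00,  3.20274019e-01,  1.56568592e+00, -3.03804158e-05,
        1.25739273e+00, -1.99873910e-02]), 'joint_velocities': array([ 9.28113557e-05, -4.57171854e-05,  1.09669526e-03, -1.79299550e-03,
       -5.07035140e-04,  1.74766116e-04]), 'tau': array([-7.68992468e-04, -4.15533793e+01, -2.34165072e+01, -9.94442280e-05,
        8.40050139e-03,  1.28574476e-05]), 'position': array([0.17076707, 0.54857884, 0.24448983]), 'orientation': array([-1.33805113, -0.9830403 ,  0.98540028]), 'wrist_force': array([-0.01154519, -0.30520202, -0.31931995]), 'moment': array([ 0.01658868, -0.01230077, -0.01147306]), 'grip_width': 0.9957482268709155}
scene 399.32519982654935 289.62370059361916 212.6810125386427 [[-0.54313565  0.83951417  0.01481972  0.37101164]
 [ 0.63103112  0.41977077 -0.6523743  -0.25476152]
 [-0.55389836 -0.34497604 -0.75775203  1.4189533 ]
 [ 0.          0.          0.          1.        ]] 1
top 465.2166048243653 276.4466123208866 205.61137494675586 [[-0.0170742  -0.99967434 -0.01896519 -0.06188062]
 [-0.99390488  0.01903567 -0.10858518  0.56651696]
 [ 0.10891083  0.01699559 -0.99390622  1.22370875]
 [ 0.          0.          0.          1.        ]] 2
wrist 325.19226210127806 283.4688887797115 205.0537659168908 [[ 0.29844099  0.95442547 -0.0022347  -0.57359398]
 [ 0.91052827 -0.2840112   0.30045948 -0.03857856]
 [ 0.2861315  -0.09170419 -0.95379196  0.38046408]
 [ 0.          0.          0.          1.        ]] 3
```

View pics/scene0.png

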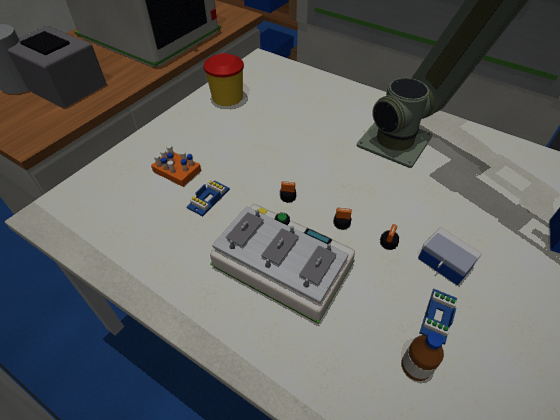

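View pics/top0.png

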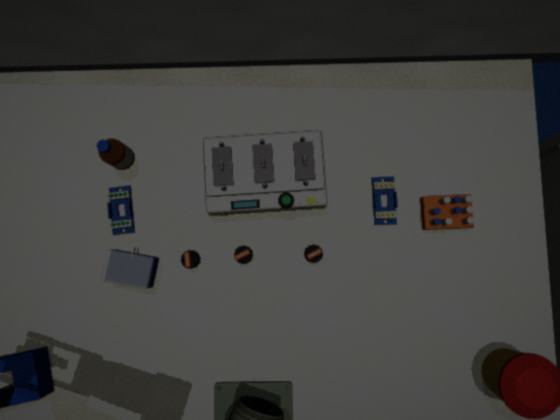

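View pics/wrist0.png

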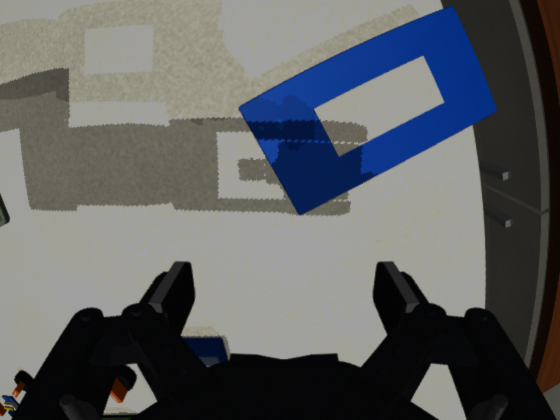

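```bash
cat > h.py <<'E'
from rig import *
import numpy as np, cv2
from scipy.spatial.transform import Rotation as R
def cloud(p,mask=None):
    z=p["z_map"]; v,u=np.indices(z.shape); M=np.linalg.inv(p["camera_from_world"])
    m=z>0
    if mask is not None: m&=mask
    u,v,z=u[m],v[m],z[m]
    P=np.stack([(u-p["cx"])/p["fx"]*z,(v-p["cy"])/p["fy"]*z,z],1)
    return P@M[:3,:3].T+M[:3,3]
E
python3 - <<'E'
from h import *
np.set_printoptions(precision=4,suppress=True)
T=get_image("top");S=get_image("scene")
for n in ["shaker","nest0","nest1","nest2","pin0","pin1","pin2","start_top","carrier0_mid","carrier1_mid","carrier2_mid","knob0_mid","knob1_mid","knob2_mid","tipbox_mid","reagent_mid","rack_mid"]:
    for nm,p in (("top",T),("scene",S)):
        print(n,nm,[(round(d["score"],2),np.round(d["at"],4).tolist()) for d in tip_of(p,n)[:4]])
print(get_obs()["t"])
E
```

```text
shaker top [(0.78, [0.6691, -0.0449, 0.0024])]
shaker scene [(0.55, [0.6691, -0.0395, -0.0016])]
nest0 top [(0.97, [0.6689, 0.0592, 0.1048]), (0.74, [0.6699, -0.0394, 0.1083]), (0.72, [0.6734, -0.1444, 0.1083]), (0.3, [0.668, -0.0427, 0.0012])]
nest0 scene [(0.73, [0.6633, 0.0631, 0.1092]), (0.72, [0.6724, -0.0379, 0.107]), (0.57, [0.6738, -0.1411, 0.1054])]
nest1 top [(0.97, [0.6689, 0.0592, 0.1048]), (0.74, [0.6699, -0.0394, 0.1083]), (0.72, [0.6734, -0.1444, 0.1083]), (0.3, [0.668, -0.0427, 0.0012])]
nest1 scene [(0.73, [0.6633, 0.0631, 0.1092]), (0.72, [0.6724, -0.0379, 0.107]), (0.57, [0.6738, -0.1411, 0.1054])]
nest2 top [(0.97, [0.6689, 0.0592, 0.1048]), (0.74, [0.6699, -0.0394, 0.1083]), (0.72, [0.6734, -0.1444, 0.1083]), (0.3, [0.668, -0.0427, 0.0012])]
nest2 scene [(0.73, [0.6633, 0.0631, 0.1092]), (0.72, [0.6724, -0.0379, 0.107]), (0.57, [0.6738, -0.1411, 0.1054])]
pin0 top [(0.83, [0.6716, -0.1472, 0.1224]), (0.83, [0.6656, -0.0426, 0.1229]), (0.25, [0.6681, -0.0415, 0.1059])]
pin0 scene [(0.94, [0.6681, -0.0428, 0.1246]), (0.78, [0.6731, -0.1445, 0.123]), (0.63, [0.6664,
[... 1017 characters left out ...]
op [(0.84, [0.4362, 0.0214, 0.0279]), (0.63, [0.5647, 0.3614, 0.0127])]
knob1_mid scene [(0.7, [0.4405, 0.0189, 0.0281])]
knob2_mid top [(0.54, [0.4292, 0.1642, 0.031])]
knob2_mid scene [(0.59, [0.4264, 0.1648, 0.0298]), (0.55, [0.4321, -0.1676, 0.0266]), (0.46, [0.5779, -0.097, 0.0901]), (0.24, [0.6703, 0.0637, 0.119])]
tipbox_mid top [(0.62, [0.4091, 0.3257, 0.0354]), (0.21, [0.4367, -0.1702, 0.0294])]
tipbox_mid scene [(0.76, [0.4083, 0.3213, 0.0371]), (0.28, [0.6744, -0.1493, 0.1223])]
reagent_mid top [(0.58, [0.712, 0.3624, 0.0797])]
reagent_mid scene [(0.6, [0.7145, 0.3617, 0.0772])]
rack_mid top [(0.98, [0.543, -0.5338, 0.0373])]
rack_mid scene [(0.58, [0.5417, -0.5303, 0.0298])]
1.95
```

```bash
cat >> h.py <<'E'
def pose():
    o=get_obs(); return o,np.array(o["position"]),R.from_rotvec(o["orientation"])
def plan(target,ang,maxstep=3.5,maxturn=1.3):
    """rows from the measured pose to tcp target with jaw direction at world angle ang (deg), tool down"""
    o,p,r=pose(); a=np.radians(ang)
    tx=np.array([np.cos(a),np.sin(a),0]);ty=np.array([0,0,-1.]);Rt=R.from_matrix(np.stack([tx,ty,np.cross(tx,ty)],1))
    dR=(r.inv()*Rt).as_rotvec()/np.radians(5); d=r.inv().apply(np.array(target)-p)*100
    n=int(max(1,np.ceil(np.linalg.norm(d)/maxstep),np.ceil(np.linalg.norm(dR)/maxturn)))
    print("t",round(o["t"],2),"rows",n,"total shift cm",np.round(d,2),"turn",np.round(dR,2),"jaw ang now",round(np.degrees(np.arctan2(r.as_matrix()[1,0],r.as_matrix()[0,0])),2),"tcp",np.round(p,4),"j",np.round(o["joints"],2),"F",np.round(o["wrist_force"],1),"g",round(o["grip_width"],3))
    # turn about tool axis while translating in straight world line
    rv=dR*np.radians(5)
    for i in range(n):
        Ri=r*R.from_rotvec(rv*i/n); s=Ri.inv().apply((np.array(target)-p)/n)*100
        print(np.round(np.r_[s,dR/n],2).tolist(),end=",\n" if i<n-1 else "\n")
E
python3 - <<'E'
from h import *
np.set_printoptions(precision=4,suppress=True)
o,p,r=pose(); print(r.as_matrix())
W=get_image("wrist"); M=W["camera_from_world"]
TW=np.eye(4);TW[:3,:3]=r.as_matrix();TW[:3,3]=p
print("cam_from_tool",M@TW); print("tool_from_cam",np.linalg.inv(M@TW))
T=get_image("top");S=get_image("scene")
for n,c in(("carrier1_mid",0),("carrier2_mid",0),("knob0_mid",0),("knob1_mid",0),("knob2_mid",0),("tipbox_mid",0),("reagent_mid",0),("shaker",0)):
  for nm,q in(("T",T),("S",S)):
    for d in cut_out(q,n)[:1]:
        P=cloud(q,d["pixels"]); 
        if len(P)<10: continue
        (cx,cy),(w,h),a=cv2.minAreaRect(P[:,:2].astype(np.float32)*1000)
        print(n,nm,round(d["score"],2),len(P),"rect",np.round([cx,cy,w,h,a],1),"z",np.round(np.percentile(P[:,2],[2,50,98]),3))
E
```

```text
[[ 0.2972  0.     -0.9548]
 [ 0.9548  0.0001  0.2972]
 [ 0.0001 -1.     -0.    ]]
cam_from_tool [[ 1.      0.0007 -0.0013  0.0005]
 [-0.001  -0.3005 -0.9538  0.0346]
 [-0.001   0.9538 -0.3005  0.1457]
 [ 0.      0.      0.      1.    ]]
tool_from_cam [[ 1.     -0.001  -0.001  -0.0003]
 [ 0.0007 -0.3005  0.9538 -0.1286]
 [-0.0013 -0.9538 -0.3005  0.0768]
 [ 0.      0.      0.      1.    ]]
carrier1_mid T 0.71 1023 rect [ 577.5 -365.5  132.    61.4    0.6] z [0.002 0.011 0.033]
carrier1_mid S 0.76 785 rect [ 578.3 -372.    78.7  134.    88.7] z [-0.     0.011  0.032]
carrier2_mid T 0.91 1095 rect [566.1 362.6 134.1  74.7   4.6] z [-0.001  0.01   0.032]
carrier2_mid S 0.75 1193 rect [601.  363.  214.5  67.5   4.6] z [-0.     0.011  0.033]
knob0_mid T 0.56 268 rect [ 436.3 -167.4   48.1   46.8   16.3] z [0.021 0.03  0.064]
knob0_mid S 0.7 284 rect [ 441.2 -177.4   69.5   41.6   82.3] z [0.002 0.03  0.062]
knob1_mid T 0.59 270 rect [437.5  19.2  49.2  46.4  24.1] z [0.011 0.03  0.065]
knob1_mid S 0.54 313 rect [446.5  23.   32.9  49.2  11.7] z [0.004 0.03  0.062]
knob2_mid T 0.56 291 rect [426.3 161.8  47.6  48.4  37.4] z [0.006 0.03  0.065]
knob2_mid S 0.59 340 rect [420.  159.6  69.4  48.1  27.5] z [0.    0.028 0.062]
tipbox_mid T 0.78 1820 rect [408.9 331.7 153.3 106.1  78.1] z [-0.     0.067  0.072]
tipbox_mid S 0.69 1956 rect [381.7 324.4 123.8 164.2  79.9] z [0.007 0.066 0.07 ]
reagent_mid T 0.79 804 rect [728.9 372.8 116.8  63.6  48.4] z [0.012 0.101 0.152]
reagent_mid S 0.82 1470 rect [694.8 364.5  68.2 110.9  69.3] z [0.008 0.098 0.151]
shaker T 0.97 9415 rect [662.8 -38.6 228.5 335.3   2.5] z [0.044 0.095 0.114]
shaker S 0.83 9783 rect [634.6 -58.  254.  355.5   2.2] z [0.021 0.095 0.113]
```

Run:
```python
from h import *
plan([0.55,0.362,0.15],93)
```

```text
t 2.9 rows 13 total shift cm [ -6.59   9.53 -41.75] turn [ 0.   -4.06  0.  ] jaw ang now 72.71 tcp [0.1709 0.549  0.2453] j [ 1.25  0.32  1.56  0.    1.26 -0.02] F [0.2 0.1 1.2] g 1.002
[-0.51, 0.73, -3.21, 0.0, -0.31, 0.0],
[-0.59, 0.73, -3.2, 0.0, -0.31, 0.0],
[-0.68, 0.73, -3.18, 0.0, -0.31, 0.0],
[-0.77, 0.73, -3.16, 0.0, -0.31, 0.0],
[-0.85, 0.73, -3.14, 0.0, -0.31, 0.0],
[-0.94, 0.73, -3.11, 0.0, -0.31, 0.0],
[-1.02, 0.73, -3.09, 0.0, -0.31, 0.0],
[-1.11, 0.73, -3.06, 0.0, -0.31, 0.0],
[-1.19, 0.73, -3.03, 0.0, -0.31, 0.0],
[-1.27, 0.73, -2.99, 0.0, -0.31, 0.0],
[-1.35, 0.73, -2.96, 0.0, -0.31, 0.0],
[-1.43, 0.73, -2.92, 0.0, -0.31, 0.0],
[-1.51, 0.73, -2.88, 0.0, -0.31, 0.0]
```

Call:
jog_arm(deltas=[[-0.5,0.5,-3.2,0,-0.4,0],[-0.6,0.5,-3.2,0,-0.4,0],[-0.7,0.6,-3.2,0,-0.4,0],[-0.8,0.7,-3.2,0,-0.4,0],[-0.9,0.7,-3.1,0,-0.4,0],[-1.0,0.7,-3.1,0,-0.4,0],[-1.1,0.8,-3.1,0,-0.4,0],[-1.2,0.8,-3.1,0,-0.4,0],[-1.2,0.8,-3.0,0,-0.4,0],[-1.3,0.8,-3.0,0,-0.4,0]])

```text
t: 3.73
position: [0.4686, 0.4107, 0.176]
orientation: [-1.186, -1.245, 1.245]
wrist_force: [0.2, 0.1, -0.5]
grip_width: 1.001
```

Run:
```python
from h import *
plan([0.55,0.362,0.15],93)
```

```text
t 3.73 rows 3 total shift cm [-5.26  2.6  -7.89] turn [ 0.   -0.04  0.  ] jaw ang now 92.79 tcp [0.4686 0.4107 0.176 ] j [ 0.7   0.44  1.55  0.    1.15 -0.92] F [ 0.2  0.1 -0.5] g 1.001
[-1.75, 0.87, -2.63, 0.0, -0.01, 0.0],
[-1.76, 0.87, -2.63, 0.0, -0.01, 0.0],
[-1.76, 0.87, -2.63, 0.0, -0.01, 0.0]
```

Call:
jog_arm(deltas=[[-1.7,0.8,-2.6,0,0,0],[-1.7,0.8,-2.6,0,0,0],[-1.7,0.8,-2.4,0,0,0],[0,0,0,0,0,0]])

```text
t: 4.07
position: [0.5493, 0.3608, 0.1502]
orientation: [-1.191, -1.24, 1.243]
wrist_force: [-0.1, 0.2, -0.1]
grip_width: 1.0
```

```bash
cat >> h.py <<'E'
def wray(p,uv):
    """world rays of fisheye pixels"""
    uv=np.atleast_2d(uv).astype(float); x=(uv[:,0]-p["cx"])/p["fx"]; y=(uv[:,1]-p["cy"])/p["fy"]; th=np.hypot(x,y); s=np.where(th>1e-9,np.sin(th)/np.maximum(th,1e-9),1)
    d=np.stack([x*s,y*s,np.cos(th)],1); M=np.linalg.inv(p["camera_from_world"]); return M[:3,3],d@M[:3,:3].T
def wplane(p,uv,z):
    o,d=wray(p,uv); return o+d*((z-o[2])/d[:,2])[:,None]
def wcloud(p,mask=None):
    zm=p["z_map"]; m=zm>0
    if mask is not None: m=m&mask
    v,u=np.nonzero(m); o,d=wray(p,np.stack([u,v],1)); ax=np.linalg.inv(p["camera_from_world"])[:3,2]
    return o+d*(zm[v,u]/(d@ax))[:,None]
def wproj(p,P):
    M=p["camera_from_world"]; q=np.atleast_2d(P)@M[:3,:3].T+M[:3,3]; r=np.hypot(q[:,0],q[:,1]); th=np.arctan2(r,q[:,2])
    return np.stack([p["cx"]+p["fx"]*th*q[:,0]/r,p["cy"]+p["fy"]*th*q[:,1]/r],1)
def ortho(p,c,yaw,z,half=(0.09,0.06),res=0.0005):
    """rectified view of the plane z, centre c; columns=local x"""
    nx,ny=int(2*half[0]/res),int(2*half[1]/res); i,j=np.meshgrid(np.arange(nx),np.arange(ny)); lx=(i+.5)*res-half[0]; ly=half[1]-(j+.5)*res
    a=np.radians(yaw); X=c[0]+lx*np.cos(a)-ly*np.sin(a);Y=c[1]+lx*np.sin(a)+ly*np.cos(a)
    uv=wproj(p,np.stack([X.ravel(),Y.ravel(),np.full(X.size,z)],1)).astype(np.float32).reshape(ny,nx,2)
    return cv2.remap(p["frame"],uv[...,0],uv[...,1],cv2.INTER_LINEAR)
def look(name):
    W=get_image("wrist"); cv2.imwrite(f"pics/{name}.png",W["frame"][:,:,::-1]); return W
E
python3 - <<'E'
from h import *
W=look("w1"); o,p,r=pose(); print(p,np.degrees(r.as_rotvec()))
im=ortho(W,[0.566,0.362],4.6,0.03); cv2.imwrite("pics/o1.png",cv2.resize(im[:,:,::-1],None,fx=2,fy=2))
for f in(tip_of,search_frame): print([(round(d["score"],2),np.round(d["at"],4)) for d in f(W,"carrier2_mid")])
m=cut_out(W,"carrier2_mid")[0]["pixels"]; P=wcloud(W,m); 
for lo,hi in((0.005,.011),(0.025,.035)):
    Q=P[(P[:,2]>lo)&(P[:,2]<hi)]
    print(len(Q),np.percentile(Q[:,2],[5,50,95]),cv2.minAreaRect(Q[:,:2].astype(np.float32)*1000))
E
```

```text
[0.54725585 0.36227505 0.15087315] [-68.07622756 -71.02185953  71.20297018]
[(0.98, array([0.566 , 0.3603, 0.0187]))]
[(0.77, array([0.5597, 0.3583, 0.0078]))]
5086 [0.00672882 0.00790832 0.00912201] ((566.5673828125, 358.14898681640625), (132.7634735107422, 60.648338317871094), 5.825658321380615)
1578 [0.02665351 0.02966054 0.0308777 ] ((566.6741333007812, 358.10455322265625), (90.62092590332031, 60.25376510620117), 6.169386863708496)
```

View pics/w1.png

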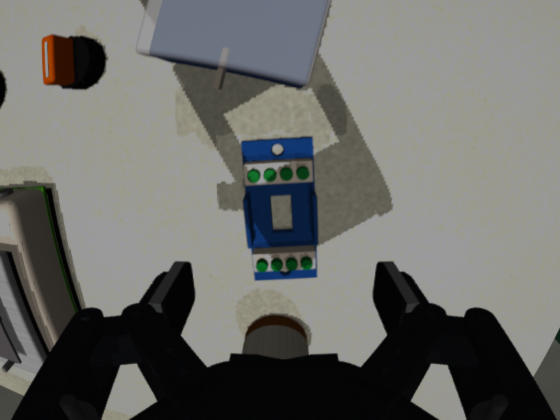

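View pics/o1.png

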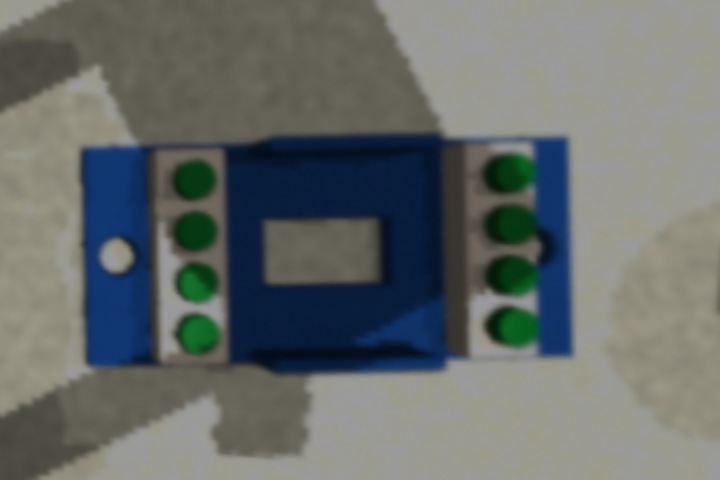

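Run:
```python
from h import *
np.set_printoptions(precision=4,suppress=True)
for i in range(6):
    W=get_image("wrist"); o,p,r=pose(); C=np.linalg.inv(W["camera_from_world"])
    P=wcloud(W,cut_out(W,"carrier2_mid")[0]["pixels"]); Q=P[(P[:,2]>.005)&(P[:,2]<.011)]
    c,s,a=cv2.minAreaRect(Q[:,:2].astype(np.float32)*1000)
    TW=np.eye(4);TW[:3,:3]=r.as_matrix();TW[:3,3]=p
    print(o["t"],p,C[:3,3],np.round([*c,*s,a],1),(W["camera_from_world"]@TW)[:3,3])
```

```text
4.3167 [0.5448 0.365  0.1528] [0.4682 0.3606 0.2812] [566.7 358.1 133.2  60.7   6. ] [0.0008 0.0346 0.1455]Traceback (most recent call last):
  File "<stdin>", line 5, in <module>
IndexError: list index out of range
```

Run:
```python
from h import *
np.set_printoptions(precision=4,suppress=True)
for i in range(4):
    W=get_image("scene"); o,p,r=pose(); 
    print(o["t"],p,o["joint_velocities"],o["wrist_force"],np.degrees(r.as_rotvec()))
```

```text
4.5167 [0.5449 0.365  0.1529] [-0.004   0.0025 -0.0022 -0.0014 -0.0002 -0.    ] [ 0.1672 -0.1405 -1.0375] [-67.9454 -71.3668  71.2907]
4.5667 [0.545  0.3649 0.1528] [-0.0048  0.0041 -0.0023  0.0016 -0.0001  0.0007] [-0.4109  0.2052 -0.0564] [-67.948  -71.358   71.2945]
4.6167 [0.5451 0.3648 0.1527] [-0.0051  0.0022 -0.0018 -0.0021 -0.     -0.0003] [0.4926 0.3222 0.0904] [-67.9569 -71.3409  71.2876]
4.6667 [0.5452 0.3647 0.1526] [-0.0025  0.0038 -0.0008 -0.0019 -0.0017 -0.0008] [-0.2059 -0.1269 -0.8893] [-67.9614 -71.3285  71.2806]
```

Run:
```python
from h import *
plan([0.5667,0.3581,0.06],96)
```

```text
t 4.67 rows 3 total shift cm [-0.76  9.27 -2.11] turn [ 0.   -0.65  0.  ] jaw ang now 92.75 tcp [0.5452 0.3647 0.1526] j [ 0.57  0.51  1.5   0.    1.13 -1.05] F [-0.2 -0.1 -0.9] g 1.003
[-0.25, 3.09, -0.7, 0.0, -0.22, 0.0],
[-0.27, 3.09, -0.7, 0.0, -0.22, 0.0],
[-0.28, 3.09, -0.69, 0.0, -0.22, 0.0]
```

Call:
jog_arm(deltas=[[-0.3,2.3,-0.5,0,-0.2,0],[-0.2,2.3,-0.5,0,-0.2,0],[-0.2,2.3,-0.5,0,-0.2,0],[-0.1,2.3,-0.6,0,0,0],[0,0,0,0,0,0],[0,0,0,0,0,0],[0,0,0,0,0,0],[0,0,0,0,0,0]])

```text
t: 5.33
position: [0.5677, 0.3586, 0.0623]
orientation: [-1.161, -1.285, 1.28]
wrist_force: [-0.4, -0.2, -0.4]
grip_width: 1.005
```

Run:
```python
from h import *
plan([0.5667,0.3581,0.018],96)
W=look("w2")
plan([0.5667,0.3581,0.018],96)
```

```text
t 5.33 rows 2 total shift cm [-0.05  4.43  0.12] turn [ 0.03 -0.06  0.02] jaw ang now 95.72 tcp [0.5677 0.3586 0.0623] j [ 0.55  0.61  1.56  0.    0.96 -1.12] F [-0.4 -0.2 -0.4] g 1.005
[-0.02, 2.22, 0.06, 0.02, -0.03, 0.01],
[-0.02, 2.22, 0.06, 0.02, -0.03, 0.01]
t 5.38 rows 2 total shift cm [-0.04  4.43  0.11] turn [ 0.03 -0.06  0.02] jaw ang now 95.72 tcp [0.5677 0.3586 0.0623] j [ 0.55  0.61  1.56  0.    0.96 -1.12] F [0.8 0.4 0.1] g 1.003
[-0.02, 2.22, 0.06, 0.02, -0.03, 0.01],
[-0.02, 2.22, 0.05, 0.02, -0.03, 0.01]
```

View pics/w2.png

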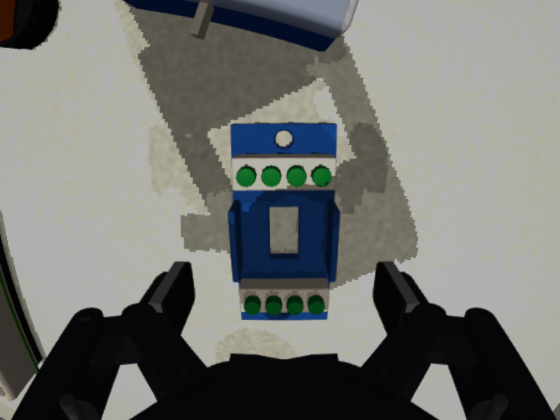

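Call:
jog_arm(deltas=[[0,1.8,0.1,0,0,0],[0,1.6,0,0,0,0],[0,1.0,0,0,0,0],[0,0,0,0,0,0],[0,0,0,0,0,0]])

```text
t: 5.8
position: [0.5661, 0.3579, 0.0167]
orientation: [-1.16, -1.282, 1.282]
wrist_force: [0.5, -0.4, 0.6]
grip_width: 0.997
```

Call:
jog_arm(deltas=[[0,0,0,0,0,0],[0,0,0,0,0,0],[0,0,0,0,0,0],[0,0,0,0,0,0],[0,0,0,0,0,0],[0,0,0,0,0,0]], jaw=-1, force=60)

```text
t: 6.3
position: [0.5669, 0.3584, 0.0179]
orientation: [-1.161, -1.285, 1.28]
wrist_force: [-0.5, 0.2, 6.1]
grip_width: 0.69
```

Run:
```python
from h import *
W=look("w3")
plan([0.5667,0.3581,0.20],91)
```

```text
t 6.35 rows 6 total shift cm [ -0.   -18.21  -0.03] turn [0.03 0.94 0.02] jaw ang now 95.71 tcp [0.5669 0.3584 0.0179] j [ 0.55  0.66  1.6   0.    0.88 -1.12] F [ 0.4 -0.   5.6] g 0.688
[-0.0, -3.03, -0.0, 0.0, 0.16, 0.0],
[-0.0, -3.03, -0.0, 0.0, 0.16, 0.0],
[-0.0, -3.03, -0.0, 0.0, 0.16, 0.0],
[-0.0, -3.03, -0.0, 0.0, 0.16, 0.0],
[-0.0, -3.03, 0.0, 0.0, 0.16, 0.0],
[-0.0, -3.03, 0.0, 0.0, 0.16, 0.0]
```

View pics/w3.png

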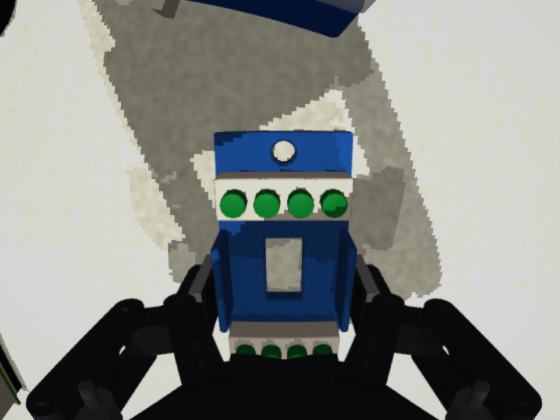

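Call:
jog_arm(deltas=[[0,-1.5,0,0,0.1,0],[0,-3,0,0,0.1,0],[0,-3,0,0,0.1,0],[0,-3,0,0,0.1,0],[0,-3,0,0,0.1,0],[0,-3,0,0,0.1,0],[0,-2.5,0,0,0.1,0],[0,-1.5,0,0,0.1,0],[0,0,0,0,0,0]])

```text
t: 7.1
position: [0.5672, 0.3585, 0.2252]
orientation: [-1.197, -1.237, 1.226]
wrist_force: [0.9, 1.0, -2.6]
grip_width: 0.688
```

Run:
```python
from h import *
plan([0.66,0.20,0.24],91)
```

```text
t 7.1 rows 6 total shift cm [-16.11  -1.48  -8.81] turn [0.07 0.14 0.04] jaw ang now 91.7 tcp [0.5672 0.3585 0.2252] j [ 0.55  0.48  1.36  0.    1.29 -1.05] F [ 0.9  1.  -2.6] g 0.688
[-2.68, -0.25, -1.47, 0.01, 0.02, 0.01],
[-2.68, -0.25, -1.47, 0.01, 0.02, 0.01],
[-2.68, -0.25, -1.48, 0.01, 0.02, 0.01],
[-2.68, -0.25, -1.48, 0.01, 0.02, 0.01],
[-2.67, -0.25, -1.49, 0.01, 0.02, 0.01],
[-2.67, -0.25, -1.49, 0.01, 0.02, 0.01]
```

Call:
jog_arm(deltas=[[-2.6,-0.2,-1.4,0,0,0],[-2.6,-0.2,-1.4,0,0,0],[-2.6,-0.2,-1.4,0,0,0],[-2.6,-0.2,-1.4,0,0,0],[-2.6,-0.2,-1.4,0,0,0],[-2.6,-0.2,-1.4,0,0,0],[0,0,0,0,0,0],[0,0,0,0,0,0],[0,0,0,0,0,0],[0,0,0,0,0,0]])

```text
t: 7.93
position: [0.6537, 0.205, 0.232]
orientation: [-1.193, -1.23, 1.233]
wrist_force: [-0.6, 0.4, -3.0]
grip_width: 0.687
```

Run:
```python
from h import *
W=look("w4"); print(get_obs()["position"])
for n in("nest0","pin0","shaker","start_top"): print(n,[(round(d["score"],2),np.round(d["at"],4)) for d in tip_of(W,n)])
im=ortho(W,[0.668,0.0],0,0.121,half=(.11,.12),res=.0005); cv2.imwrite("pics/o4.png",im[:,:,::-1])
```

```text
[0.65382324 0.20523894 0.23237435]
nest0 [(0.94, array([ 0.6708, -0.0383,  0.1095])), (0.89, array([0.6678, 0.0634, 0.1104]))]
pin0 [(0.96, array([0.6653, 0.0636, 0.1229])), (0.82, array([ 0.6658, -0.0411,  0.1255]))]
shaker [(0.81, array([ 0.6686, -0.0391, -0.0013]))]
start_top [(0.66, array([ 0.5735, -0.0976,  0.0915]))]
```

View pics/w4.png

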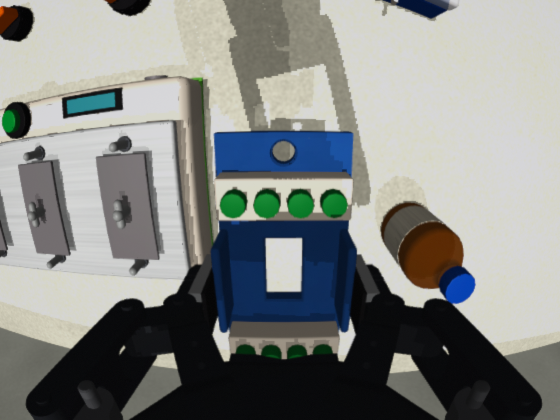

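View pics/o4.png

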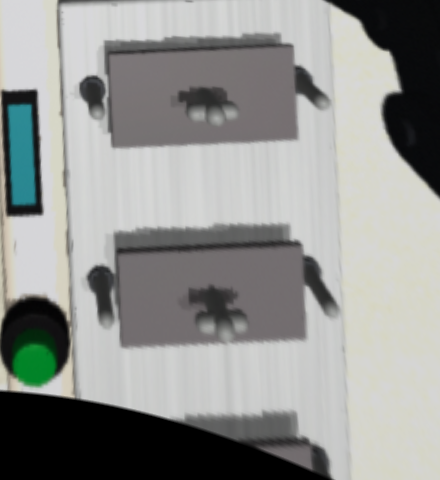

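```bash
cat >> h.py <<'E'
def nests(W,S0=(0.669,-0.041),yaw=1.5,verbose=True):
    P=wcloud(W) if W["fx"]<350 else cloud(W)
    a=np.radians(yaw);ex=np.array([np.cos(a),np.sin(a)]);ey=np.array([-ex[1],ex[0]]); out={}
    for k in range(3):
        c=np.array(S0)+(k-1)*.105*ey; L=np.stack([(P[:,:2]-c)@ex,(P[:,:2]-c)@ey],1)
        q=P[(abs(L[:,0])<.056)&(abs(L[:,1])<.032)&(abs(P[:,2]-.109)<.003)]
        l=[]
        if len(q)>200:
            rc=cv2.minAreaRect(q[:,:2].astype(np.float32)*1000); print("nest",k,len(q),"plate",np.round([*rc[0],*rc[1],rc[2]],1),"z",np.round(np.median(q[:,2]),4))
        for nm,lx in(("+",.057),("-",-.057),("post",0)):
            zc=.117 if nm!="post" else .124
            q=P[(abs(L[:,0]-lx)<(.011 if nm!="post" else .006))&(abs(L[:,1])<.014)&(P[:,2]>zc-.002)&(P[:,2]<.14)]
            if len(q)>3: print("   ",nm,len(q),np.round(q.mean(0),4),"max z",round(q[:,2].max(),4))
E
python3 - <<'E'
from h import *
W=get_image("wrist"); nests(W)
T=get_image("top"); print("TOP"); nests(T)
S=get_image("scene"); print("SCENE"); nests(S)
# carrier in hand, tool frame
o,p,r=pose()
m=cut_out(W,"carrier2_mid")[0]["pixels"]; L=r.inv().apply(wcloud(W,m)-p)
print("y pct",np.percentile(L[:,1],[2,20,50,80,98]),"x",np.percentile(L[:,0],[1,99]),"z",np.percentile(L[:,2],[1,99]))
Q=L[(abs(L[:,1]-np.percentile(L[:,1],80))<.01)]
h=np.histogram(L[:,1],bins=np.arange(-.03,.03,.002)); print(h[0],h[1][0])
E
```

```text
nest 1 2922 plate [669.  -40.3 111.8  52.4   2.4] z 0.1089
    + 42 [ 0.7244 -0.0361  0.1184] max z 0.1209
    - 54 [ 0.6115 -0.0408  0.1188] max z 0.1222
    post 96 [ 0.6684 -0.0381  0.126 ] max z 0.1295
nest 2 4751 plate [666.2  65.  111.8  51.2   2.8] z 0.1089
    + 64 [0.7197 0.0682 0.1186] max z 0.1219
    - 78 [0.6067 0.0635 0.119 ] max z 0.122
    post 123 [0.6653 0.0665 0.1264] max z 0.1298
TOP
nest 0 571 plate [ 675.1 -145.3  103.    49.9    2.3] z 0.1092
    + 9 [ 0.7287 -0.1436  0.1183] max z 0.1231
    - 9 [ 0.6154 -0.1487  0.1203] max z 0.1244
    post 16 [ 0.6713 -0.1454  0.1282] max z 0.1316
nest 1 563 plate [671.5 -40.5 105.6  49.8   2.9] z 0.1094
    + 8 [ 0.7242 -0.0376  0.1203] max z 0.1236
    - 9 [ 0.6108 -0.0433  0.1197] max z 0.1223
    post 18 [ 0.6682 -0.0407  0.1271] max z 0.1331
nest 2 572 plate [666.3  64.5 105.1  50.4   2.6] z 0.1092
    + 7 [0.719  0.0671 0.1208] max z 0.1228
    - 9 [0.6056 0.061  0.1194] max z 0.1246
    post 12 [0.6659 0.0641 0.1271] max z 0.1324
SCENE
nest 0 548 plate [ 669.6 -144.9  105.6   51.1    2.3] z 0.1093
    + 9 [ 0.731  -0.141   0.1202] max z 0.1226
    - 6 [ 0.6169 -0.147   0.119 ] max z 0.121
    post 15 [ 0.6726 -0.1439  0.1272] max z 0.1306
nest 1 620 plate [669.2 -40.1 109.2  50.6   2.8] z 0.1094
    + 10 [ 0.7262 -0.037   0.1193] max z 0.1226
    - 9 [ 0.6124 -0.042   0.1188] max z 0.1228
    post 18 [ 0.6701 -0.0391  0.1272] max z 0.1313
nest 2 683 plate [662.2  64.4 102.8  50.6   3. ] z 0.1094
    + 10 [0.7222 0.0679 0.1196] max z 0.1225
    - 8 [0.6073 0.0624 0.12  ] max z 0.1225
    post 17 [0.6658 0.0654 0.1272] max z 0.1314
y pct [-0.01239283 -0.00464997  0.0091331   0.0103725   0.01186163] x [-0.02897916  0.02866261] z [-0.03802992  0.06567886]
[   0    0    0    0    0    0    0    1 1215 2481  537  521 2174 3130
  577  572  553  528  512 6006 8159  206  184   88   14    0    0    0
    0] -0.03
```

Run:
```python
from h import *
W=get_image("wrist"); o,p,r=pose(); print(p,o["wrist_force"])
d=cut_out(W,"carrier2_mid")
m=d[0]["pixels"]; L=r.inv().apply(wcloud(W,m)-p)
Q=L[(abs(L[:,1]-.0095)<.003)&(L[:,2]>.05)]
print("plate",np.median(Q[:,1]),"front edge z",np.percentile(Q[:,2],[95,99,100]),"x",np.percentile(Q[:,0],[0,1,50,99,100]))
# edge line fit: max z per x bin
b=np.arange(-.028,.028,.004); e=[Q[(Q[:,0]>=x)&(Q[:,0]<x+.004),2].max() for x in b]; print(np.polyfit(b+.002,e,1))
# hole
hm=np.zeros(m.shape,np.uint8); g=W["frame"][135:170,262:306].astype(int)
msk=((g[...,2]-g[...,0])<40).astype(np.uint8)
n,lab,st,ce=cv2.connectedComponentsWithStats(msk); print(st,ce)
# projected expectation of the hole for tool z=.057 and rims
for y in(.0095,.0175):
    print(y,wproj(W,p+r.apply([0,y,.057])), wproj(W,p+r.apply([0,y,.062])),wproj(W,p+r.apply([0,y,.052])))
```

```text
[0.65458686 0.20446917 0.23343807] [ 0.13757457  0.35126703 -2.84393659]
plate 0.009874357347796625 front edge z [0.06534628 0.06588189 0.06612322] x [-0.03046183 -0.02967604 -0.00053377  0.02871244  0.02955176]
[-0.00091206  0.06593871]
[[   0    0   44   35 1150]
 [  10    6   24   22  390]] [[21.61913043 17.28347826]
 [21.14871795 16.16410256]]
0.0095 [[284.26417359 152.48194512]] [[284.25654923 140.89432229]] [[284.27102862 163.95161836]]
0.0175 [[284.22551525 149.96118909]] [[284.21794116 138.98961019]] [[284.23242539 160.83270512]]
```

Run:
```python
from h import *
plan([0.664,0.0647,0.16],92.6)
```

```text
t 8.48 rows 5 total shift cm [-13.99   7.34  -0.52] turn [ 0.   -0.18  0.  ] jaw ang now 91.72 tcp [0.6546 0.2044 0.2334] j [ 0.29  0.5   1.3   0.    1.34 -1.31] F [ 1.   0.3 -4. ] g 0.689
[-2.8, 1.47, -0.1, 0.0, -0.04, 0.0],
[-2.8, 1.47, -0.1, 0.0, -0.04, 0.0],
[-2.8, 1.47, -0.09, 0.0, -0.04, 0.0],
[-2.8, 1.47, -0.08, 0.0, -0.04, 0.0],
[-2.8, 1.47, -0.07, 0.0, -0.04, 0.0]
```

Call:
jog_arm(deltas=[[-2.8,0.7,-0.1,0,-0.1,0],[-2.8,0.7,-0.1,0,-0.1,0],[-2.8,0.8,-0.1,0,0,0],[-2.8,2.5,-0.1,0,0,0],[-2.8,2.5,-0.1,0,0,0],[0,0,0,0,0,0],[0,0,0,0,0,0],[0,0,0,0,0,0],[0,0,0,0,0,0],[0,0,0,0,0,0]])

```text
t: 9.32
position: [0.6662, 0.0659, 0.1627]
orientation: [-1.187, -1.247, 1.243]
wrist_force: [-0.3, 0.2, -3.8]
grip_width: 0.685
```

Run:
```python
from h import *
W=look("w5")
plan([0.664,0.0647,0.14],92.6)
```

```text
t 9.37 rows 1 total shift cm [-0.1   2.25  0.21] turn [0.03 0.04 0.  ] jaw ang now 92.79 tcp [0.666  0.0658 0.1625] j [ 0.08  0.52  1.45  0.    1.17 -1.54] F [-0.2  0.1 -3.3] g 0.688
[-0.1, 2.25, 0.21, 0.03, 0.04, 0.0]
```

View pics/w5.png

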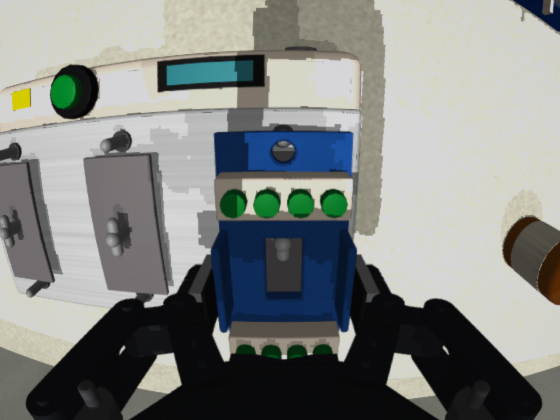

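Call:
jog_arm(deltas=[[-0.1,1.0,0.2,0,0,0],[0,0,0,0,0,0],[0,0,0,0,0,0],[0,0,0,0,0,0]])

```text
t: 9.7
position: [0.6634, 0.0637, 0.1511]
orientation: [-1.186, -1.244, 1.244]
wrist_force: [0.2, 1.2, -3.1]
grip_width: 0.695
```

Run:
```python
from h import *
W=look("w6"); o,p,r=pose()
plan([0.664,0.0647,0.127],92.6)
print(wproj(W,p+r.apply([0,.018+.0,.057])), "dowel tip expected px",wproj(W,[.664-.057*np.cos(.045),.0647-.057*np.sin(.045),.120]))
f=W["frame"][130:200,240:330]; cv2.imwrite("pics/c6.png",cv2.resize(f[:,:,::-1],None,fx=8,fy=8,interpolation=cv2.INTER_CUBIC))
nests(W)
```

```text
t 9.75 rows 1 total shift cm [ 0.1   2.43 -0.04] turn [0.   0.02 0.  ] jaw ang now 92.72 tcp [0.6636 0.0637 0.1513] j [ 0.08  0.53  1.47  0.    1.14 -1.54] F [ 0.3 -0.3 -3.4] g 0.689
[0.1, 2.43, -0.04, 0.0, 0.02, 0.0]
[[284.24877034 150.2507532 ]] dowel tip expected px [[286.5121189  147.47592066]]
nest 0 3602 plate [ 671.9 -144.   111.4   51.8    1.4] z 0.1089
    + 69 [ 0.729  -0.1407  0.1185] max z 0.1215
    post 44 [ 0.6734 -0.1406  0.1239] max z 0.1263
nest 1 8658 plate [665.8 -40.4 105.2  51.4   2.5] z 0.1089
    - 160 [ 0.6116 -0.0411  0.119 ] max z 0.1223
    post 268 [ 0.668  -0.0383  0.1265] max z 0.1305
nest 2 1291 plate [655.5  62.6  80.5  21.4   3.1] z 0.1089
    - 327 [0.6076 0.0615 0.1282] max z 0.14
    post 381 [0.665  0.0646 0.1291] max z 0.14
```

View pics/c6.png

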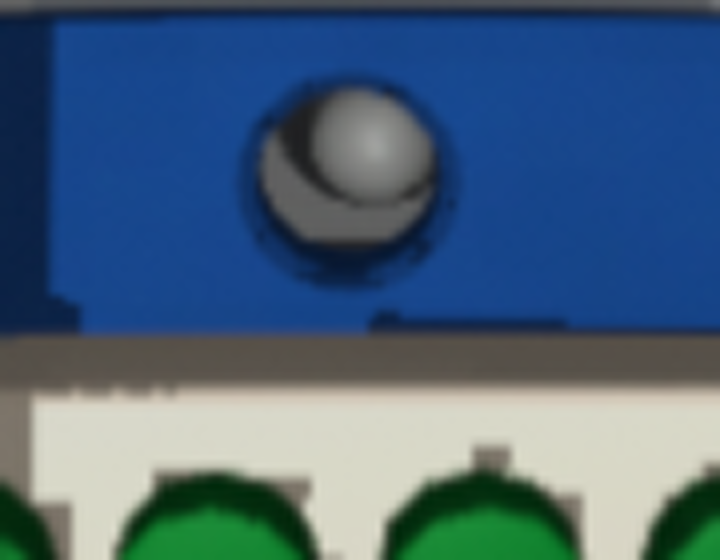

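Call:
jog_arm(deltas=[[0.1,0.8,0,0,0,0],[0,0.4,0,0,0,0],[0,0,0,0,0,0],[0,0,0,0,0,0],[0,0,0,0,0,0],[0,0,0,0,0,0]])

```text
t: 10.25
position: [0.6637, 0.0646, 0.1395]
orientation: [-1.187, -1.244, 1.244]
wrist_force: [0.7, -0.8, -3.2]
grip_width: 0.689
```

Run:
```python
from h import *
W=look("w7"); o,p,r=pose()
plan([0.664,0.0647,0.127],92.6)
f=W["frame"][130:200,240:330]; cv2.imwrite("pics/c7.png",cv2.resize(f[:,:,::-1],None,fx=8,fy=8,interpolation=cv2.INTER_CUBIC))
```

```text
t 10.3 rows 1 total shift cm [ 0.01  1.25 -0.03] turn [0.01 0.02 0.  ] jaw ang now 92.7 tcp [0.6637 0.0646 0.1395] j [ 0.08  0.54  1.49  0.    1.12 -1.54] F [-0.3  0.7 -3.6] g 0.688
[0.01, 1.25, -0.03, 0.01, 0.02, 0.0]
```

View pics/c7.png

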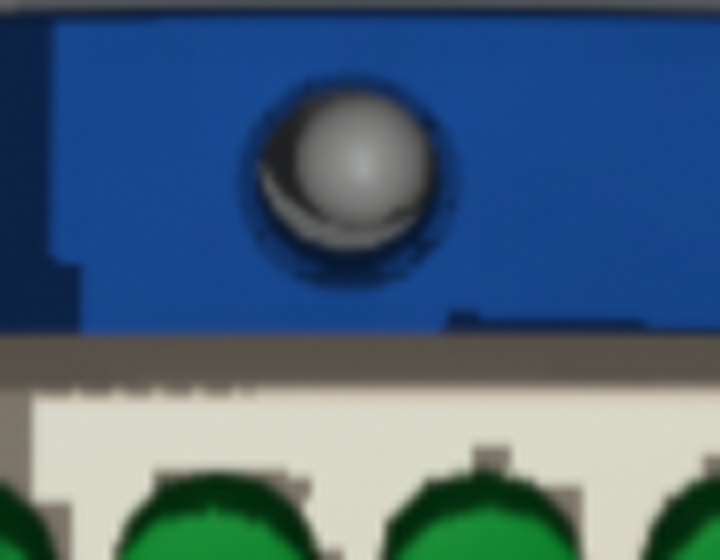

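Call:
jog_arm(deltas=[[0.06,0.2,0,0,0,0],[0,0.3,0,0,0,0],[0,0.3,0,0,0,0],[0,0,0,0,0,0],[0,0,0,0,0,0],[0,0,0,0,0,0]])

```text
t: 10.8
position: [0.6635, 0.0652, 0.1312]
orientation: [-1.186, -1.244, 1.244]
wrist_force: [0.9, 0.1, -3.2]
grip_width: 0.689
```

Run:
```python
from h import *
W=look("w8"); o,p,r=pose()
plan([0.664,0.0647,0.127],92.6)
f=W["frame"][130:200,240:330]; cv2.imwrite("pics/c8.png",cv2.resize(f[:,:,::-1],None,fx=8,fy=8,interpolation=cv2.INTER_CUBIC))
```

```text
t 10.85 rows 1 total shift cm [-0.05  0.43 -0.05] turn [-0.    0.02  0.  ] jaw ang now 92.71 tcp [0.6635 0.0652 0.1313] j [ 0.08  0.54  1.5   0.    1.1  -1.54] F [ 0.5  0.4 -2.9] g 0.688
[-0.05, 0.43, -0.05, -0.0, 0.02, 0.0]
```

View pics/c8.png

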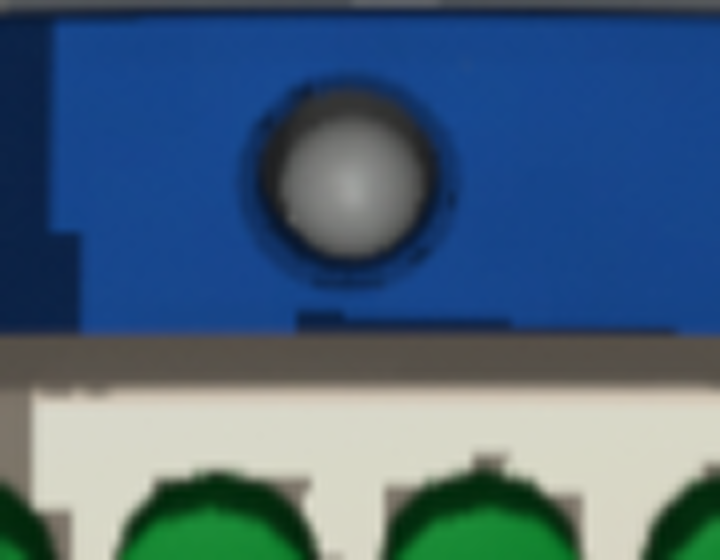

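Call:
jog_arm(deltas=[[0,0.2,0,0,0,0],[0,0.2,0,0,0,0],[0,0,0,0,0,0],[0,0,0,0,0,0],[0,0,0,0,0,0]])

```text
t: 11.27
position: [0.6634, 0.0652, 0.1272]
orientation: [-1.186, -1.244, 1.244]
wrist_force: [-0.2, -0.2, -2.3]
grip_width: 0.691
```

Call:
jog_arm(deltas=[[0,0.1,0,0,0,0],[0,0,0,0,0,0],[0,0,0,0,0,0],[0,0,0,0,0,0]])

```text
t: 11.6
position: [0.6636, 0.0652, 0.127]
orientation: [-1.187, -1.244, 1.243]
wrist_force: [-1.2, -0.0, 2.4]
grip_width: 0.691
```

Call:
jog_arm(deltas=[[0,0,0,0,0,0],[0,0,0,0,0,0],[0,0,0,0,0,0],[0,0,0,0,0,0]], jaw=1)

```text
t: 11.93
position: [0.6637, 0.0652, 0.1263]
orientation: [-1.187, -1.244, 1.244]
wrist_force: [-0.4, -0.1, -0.8]
grip_width: 1.0
```

Call:
jog_arm(deltas=[[0,-1.0,0,0,0,0],[0,-2.0,0,0,0,0],[0,-2.5,0,0,0,0],[0,-2.5,0,0,0,0],[0,0,0,0,0,0],[0,0,0,0,0,0],[0,0,0,0,0,0]])

```text
t: 12.52
position: [0.6632, 0.0651, 0.2062]
orientation: [-1.186, -1.244, 1.244]
wrist_force: [-0.8, -0.2, -0.3]
grip_width: 0.999
```

Run:
```python
from h import *
W=look("w9"); o,p,r=pose()
P=wcloud(W,cut_out(W,"carrier2_mid")[0]["pixels"])
for lo,hi in((.114,.121),(.134,.142)):
    Q=P[(P[:,2]>lo)&(P[:,2]<hi)]; print(len(Q),np.percentile(Q[:,2],[5,50,95]),cv2.minAreaRect(Q[:,:2].astype(np.float32)*1000))
T=get_image("top")
for n in("carrier1_mid","carrier2_mid"): print(tip_of(T,n)[:1])
plan([0.57,-0.3678,0.15],90)
```

```text
7772 [0.11582379 0.11695825 0.11829757] ((663.6420288085938, 64.68775939941406), (132.78054809570312, 60.66879653930664), 3.0882153511047363)
2480 [0.13548815 0.13868576 0.13985051] ((663.7499389648438, 64.67131805419922), (90.88333892822266, 60.54322052001953), 2.75286865234375)
[{'at': [0.5802, -0.3692, 0.0148], 'score': 0.61}]
[{'at': [0.6613, 0.068, 0.1195], 'score': 0.57}]
t 12.77 rows 13 total shift cm [-42.81   5.54  11.33] turn [-0.02  0.54 -0.  ] jaw ang now 92.71 tcp [0.6631 0.0651 0.2052] j [ 0.08  0.49  1.4   0.    1.26 -1.54] F [-0.2  0.1  0.3] g 1.001
[-3.29, 0.43, 0.87, -0.0, 0.04, -0.0],
[-3.3, 0.43, 0.86, -0.0, 0.04, -0.0],
[-3.3, 0.43, 0.85, -0.0, 0.04, -0.0],
[-3.3, 0.43, 0.84, -0.0, 0.04, -0.0],
[-3.31, 0.43, 0.82, -0.0, 0.04, -0.0],
[-3.31, 0.43, 0.81, -0.0, 0.04, -0.0],
[-3.31, 0.43, 0.8, -0.0, 0.04, -0.0],
[-3.31, 0.43, 0.79, -0.0, 0.04, -0.0],
[-3.32, 0.42, 0.78, -0.0, 0.04, -0.0],
[-3.32, 0.42, 0.76, -0.0, 0.04, -0.0],
[-3.32, 0.42, 0.75, -0.0, 0.04, -0.0],
[-3.32, 0.42, 0.74, -0.0, 0.04, -0.0],
[-3.33, 0.42, 0.73, -0.0, 0.04, -0.0]
```

View pics/w9.png

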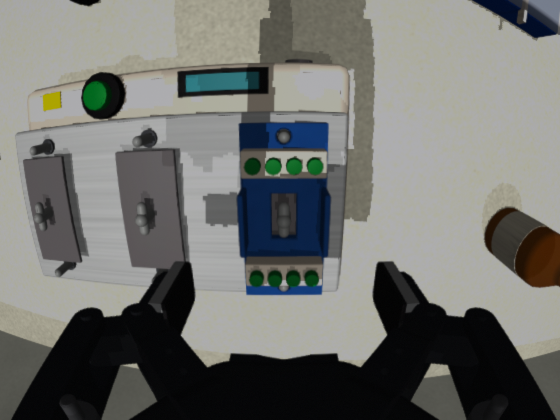

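Call:
jog_arm(deltas=[[-2.5,0,0.8,0,0,0],[-3.3,0,0.8,0,0,0],[-3.3,0,0.8,0,0,0],[-3.3,0,0.8,0,0,0],[-3.3,0,0.8,0,0,0],[-3.3,0.4,0.8,0,0.1,0],[-3.3,0.6,0.8,0,0.1,0],[-3.3,0.8,0.8,0,0.1,0],[-3.3,0.8,0.8,0,0.1,0],[-3.3,0.8,0.8,0,0.1,0]])

```text
t: 13.6
position: [0.5952, -0.2612, 0.1714]
orientation: [-1.207, -1.211, 1.212]
wrist_force: [0.6, -0.2, -0.2]
grip_width: 1.002
```

Call:
jog_arm(deltas=[[-3.3,0.8,1.0,0,0,0],[-3.3,0.7,1.0,0,0,0],[-3.3,0.6,1.0,0,0,0],[0,0,0,0,0,0],[0,0,0,0,0,0],[0,0,0,0,0,0],[0,0,0,0,0,0]])

```text
t: 14.18
position: [0.5667, -0.3577, 0.1513]
orientation: [-1.207, -1.213, 1.212]
wrist_force: [-0.2, -0.3, -1.0]
grip_width: 1.001
```

Run:
```python
from h import *
W=look("w10"); o,p,r=pose()
P=wcloud(W,cut_out(W,"carrier1_mid")[0]["pixels"])
for lo,hi in((.005,.011),(.025,.033)):
    Q=P[(P[:,2]>lo)&(P[:,2]<hi)]; rc=cv2.minAreaRect(Q[:,:2].astype(np.float32)*1000); print(len(Q),np.percentile(Q[:,2],[5,50,95]),rc)
plan([rc[0][0]/1000,rc[0][1]/1000,0.06],90+(rc[2] if rc[2]<45 else rc[2]-90))
```

```text
5180 [0.00676058 0.00795243 0.00917638] ((578.1102905273438, -366.0360107421875), (132.59812927246094, 60.69941329956055), 1.105545997619629)
1603 [0.02671883 0.0297005  0.0308649 ] ((577.8473510742188, -365.875244140625), (90.053955078125, 60.47407531738281), 0.7696691155433655)
t 14.28 rows 3 total shift cm [-0.85  9.16 -1.09] turn [ 0.   -0.09  0.  ] jaw ang now 90.31 tcp [ 0.5669 -0.3575  0.1516] j [-0.58  0.53  1.46  0.    1.15 -2.16] F [-0.9  0.7  0.2] g 0.999
[-0.28, 3.05, -0.36, 0.0, -0.03, 0.0],
[-0.28, 3.05, -0.36, 0.0, -0.03, 0.0],
[-0.28, 3.05, -0.36, 0.0, -0.03, 0.0]
```

View pics/w10.png

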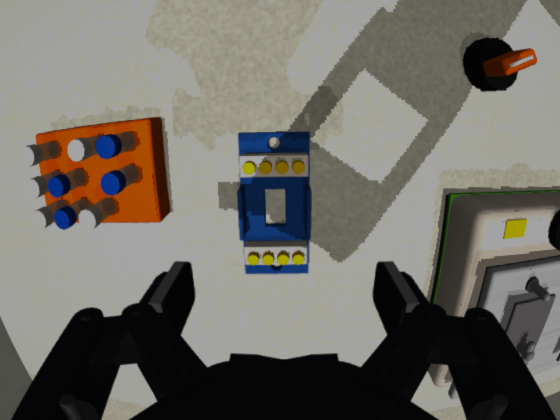

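Call:
jog_arm(deltas=[[-0.3,2.3,-0.3,0,0,0],[-0.3,2.3,-0.3,0,-0.1,0],[-0.3,2.3,-0.3,0,0,0],[0,2.3,-0.2,0,0,0],[0,0,0,0,0,0],[0,0,0,0,0,0],[0,0,0,0,0,0],[0,0,0,0,0,0]])

```text
t: 14.95
position: [0.5785, -0.3679, 0.0614]
orientation: [-1.207, -1.22, 1.219]
wrist_force: [-0.1, 0.0, 0.4]
grip_width: 0.999
```

Run:
```python
from h import *
W=look("w11")
plan([0.578,-0.366,0.018],90.9)
```

```text
t 15.0 rows 2 total shift cm [0.21 4.34 0.04] turn [ 0.03 -0.03 -0.02] jaw ang now 90.73 tcp [ 0.5783 -0.368   0.0614] j [-0.58  0.63  1.52  0.    0.98 -2.17] F [ 0.4 -0.3  0.1] g 0.998
[0.11, 2.17, 0.02, 0.02, -0.02, -0.01],
[0.1, 2.17, 0.02, 0.02, -0.02, -0.01]
```

View pics/w11.png

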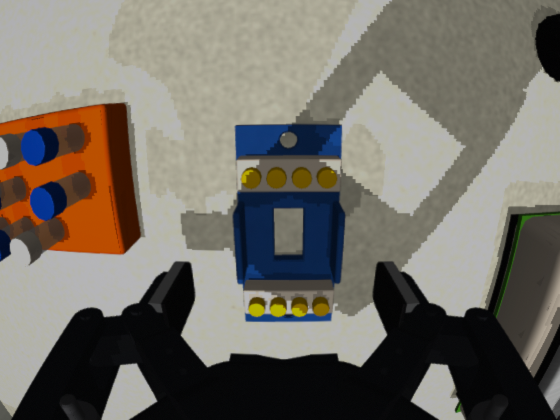

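Call:
jog_arm(deltas=[[0.2,1.8,0,0,0,0],[0,1.6,0,0,0,0],[0,0.9,0,0,0,0],[0,0,0,0,0,0],[0,0,0,0,0,0]])

```text
t: 15.42
position: [0.5775, -0.3658, 0.0167]
orientation: [-1.204, -1.218, 1.218]
wrist_force: [0.3, -0.3, 0.4]
grip_width: 0.998
```

Call:
jog_arm(deltas=[[0,0,0,0,0,0],[0,0,0,0,0,0],[0,0,0,0,0,0],[0,0,0,0,0,0],[0,0,0,0,0,0],[0,0,0,0,0,0]], jaw=-1, force=60)

```text
t: 15.92
position: [0.5781, -0.3663, 0.0179]
orientation: [-1.206, -1.219, 1.218]
wrist_force: [-0.7, -0.4, 6.1]
grip_width: 0.688
```

Call:
jog_arm(deltas=[[0,-1.5,0,0,-0.1,0],[0,-3,0,0,-0.1,0],[0,-3,0,0,-0.1,0],[0,-3,0,0,-0.05,0],[0,-3,0,0,0,0],[0,-2.5,0,0,0,0],[0,-1.5,0,0,0,0],[0,0,0,0,0,0],[0,0,0,0,0,0]])

```text
t: 16.67
position: [0.5772, -0.3656, 0.1912]
orientation: [-1.189, -1.241, 1.241]
wrist_force: [0.1, 0.4, -2.9]
grip_width: 0.686
```

Run:
```python
from h import *
W=look("w12"); o,p,r=pose()
m=cut_out(W,"carrier1_mid")[0]["pixels"]; L=r.inv().apply(wcloud(W,m)-p)
Q=L[(abs(L[:,1]-.0095)<.003)&(L[:,2]>.05)]
print("plate",np.median(Q[:,1]),"front edge z",np.percentile(Q[:,2],[95,99,100]),"x",np.percentile(Q[:,0],[0,1,50,99,100]))
b=np.arange(-.028,.028,.004); e=[Q[(Q[:,0]>=x)&(Q[:,0]<x+.004),2].max() for x in b]; print(np.polyfit(b+.002,e,1))
nests(W,(.6687,-.04),2.6)
plan([0.665,-0.26,0.20],92.6)
```

```text
plate 0.008463716813456524 front edge z [0.06471631 0.06519682 0.06543741] x [-0.030987   -0.03032541 -0.00146236  0.02831226  0.02896138]
[0.00229917 0.06524508]
nest 0 2256 plate [ 670.9 -145.8  106.5   51.7    3.2] z 0.1087
    - 59 [ 0.6163 -0.1497  0.1184] max z 0.1216
    post 84 [ 0.6725 -0.1476  0.1261] max z 0.1295
nest 1 485 plate [692.5 -61.   76.6  32.5  30.9] z 0.1085
    + 30 [ 0.725  -0.0401  0.1181] max z 0.1205
t 16.77 rows 4 total shift cm [10.12 -1.11 -9.31] turn [-0.04 -0.03  0.03] jaw ang now 92.46 tcp [ 0.5763 -0.3651  0.189 ] j [-0.58  0.53  1.37  0.    1.25 -2.2 ] F [-0.4  0.  -2.4] g 0.69
[2.53, -0.28, -2.33, -0.01, -0.01, 0.01],
[2.53, -0.28, -2.33, -0.01, -0.01, 0.01],
[2.53, -0.28, -2.33, -0.01, -0.01, 0.01],
[2.52, -0.28, -2.33, -0.01, -0.01, 0.01]
```

View pics/w12.png

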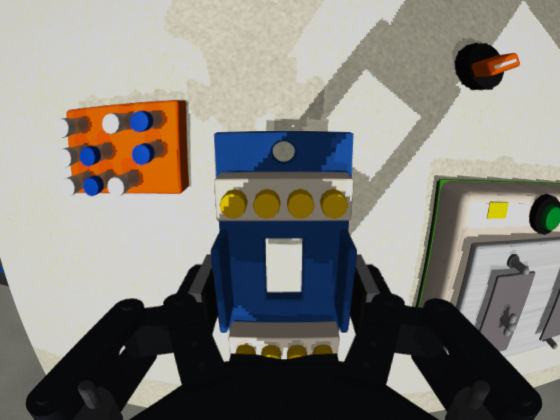

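Call:
jog_arm(deltas=[[2.5,-0.3,-1.0,0,0,0],[3,-0.2,-1.2,0,0,0],[3,-0.1,-1.3,0,0,0],[3,0,-1.3,0,0,0],[3,0,-1.3,0,0,0],[3,0,-1.3,0,0,0],[2.4,1.0,-1.2,0,0,0],[1.6,2.0,0,0,0,0]])

```text
t: 17.43
position: [0.6567, -0.1444, 0.1672]
orientation: [-1.19, -1.246, 1.24]
wrist_force: [-0.3, -0.1, -2.5]
grip_width: 0.689
```

Call:
jog_arm(deltas=[[0,0,0,0,0,0],[0,0,0,0,0,0],[0,0,0,0,0,0],[0,0,0,0,0,0],[0,0,0,0,0,0]])

```text
t: 17.85
position: [0.6542, -0.1485, 0.168]
orientation: [-1.191, -1.24, 1.239]
wrist_force: [-0.7, 0.1, -2.0]
grip_width: 0.689
```

Run:
```python
from h import *
plan([0.6733,-0.1449,0.151],92.6)
```

```text
t 17.85 rows 1 total shift cm [ 0.28  1.7  -1.92] turn [ 0.01 -0.05 -0.01] jaw ang now 92.37 tcp [ 0.6542 -0.1485  0.168 ] j [-0.24  0.52  1.44 -0.    1.18 -1.85] F [-0.7  0.1 -2. ] g 0.689
[0.28, 1.7, -1.92, 0.01, -0.05, -0.01]
```

Call:
jog_arm(deltas=[[0.2,0.6,-1,0,-0.05,0],[0.1,0.6,-0.9,0,0,0],[0,0.5,0,0,0,0],[0,0,0,0,0,0],[0,0,0,0,0,0],[0,0,0,0,0,0],[0,0,0,0,0,0],[0,0,0,0,0,0]])

```text
t: 18.52
position: [0.6729, -0.1434, 0.1507]
orientation: [-1.187, -1.244, 1.244]
wrist_force: [-0.0, -0.1, -1.8]
grip_width: 0.691
```

Run:
```python
from h import *
W=look("w13"); o,p,r=pose()
plan([0.6733,-0.1449,0.127],92.6)
print(wproj(W,p+r.apply([0,.018,.057])), "dowel tip expected px",wproj(W,[.6733-.057*np.cos(.045),-.1449-.057*np.sin(.045),.120]))
f=W["frame"][130:200,240:330]; cv2.imwrite("pics/c13.png",cv2.resize(f[:,:,::-1],None,fx=8,fy=8,interpolation=cv2.INTER_CUBIC))
```

```text
t 18.57 rows 1 total shift cm [-0.15  2.37 -0.04] turn [ 0.01  0.02 -0.  ] jaw ang now 92.71 tcp [ 0.6728 -0.1434  0.1507] j [-0.23  0.56  1.41  0.    1.17 -1.84] F [ 0.9  0.  -2.5] g 0.687
[-0.15, 2.37, -0.04, 0.01, 0.02, -0.0]
[[284.41698776 149.7670123 ]] dowel tip expected px [[281.49920627 147.03880141]]
```

View pics/c13.png

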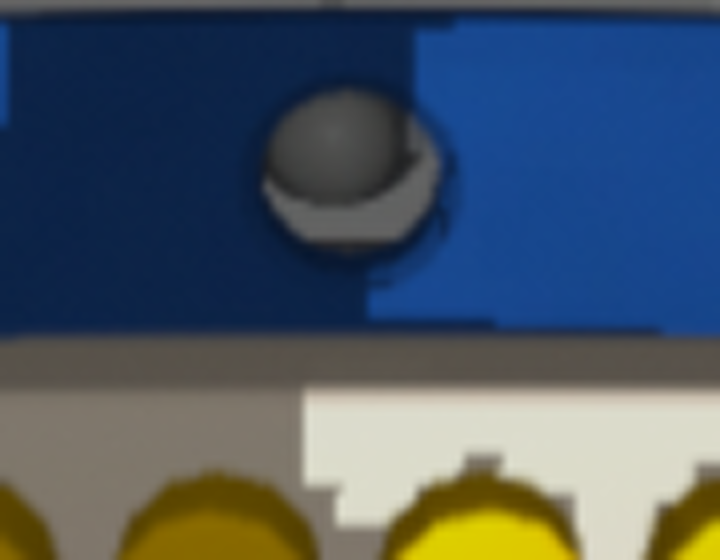

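Call:
jog_arm(deltas=[[-0.08,0.8,0,0,0,0],[0,0.4,0,0,0,0],[0,0,0,0,0,0],[0,0,0,0,0,0],[0,0,0,0,0,0],[0,0,0,0,0,0]])

```text
t: 19.07
position: [0.673, -0.1441, 0.1384]
orientation: [-1.187, -1.244, 1.244]
wrist_force: [0.5, -0.2, -2.2]
grip_width: 0.688
```

Run:
```python
from h import *
W=look("w14"); o,p,r=pose()
plan([0.6733,-0.1446,0.127],92.6)
f=W["frame"][130:200,240:330]; cv2.imwrite("pics/c14.png",cv2.resize(f[:,:,::-1],None,fx=8,fy=8,interpolation=cv2.INTER_CUBIC))
```

```text
t 19.12 rows 1 total shift cm [-0.04  1.15 -0.03] turn [ 0.    0.02 -0.  ] jaw ang now 92.71 tcp [ 0.673  -0.1442  0.1385] j [-0.23  0.57  1.43  0.    1.14 -1.85] F [ 0.2  0.4 -2. ] g 0.691
[-0.04, 1.15, -0.03, 0.0, 0.02, -0.0]
```

View pics/c14.png

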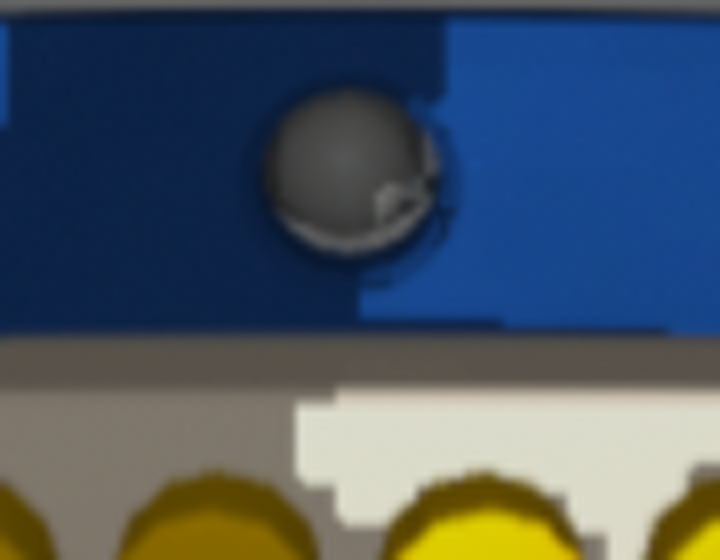

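Call:
jog_arm(deltas=[[-0.02,0.3,0,0,0,0],[0,0.3,0,0,0,0],[0,0.3,0,0,0,0],[0,0,0,0,0,0],[0,0,0,0,0,0],[0,0,0,0,0,0]])

```text
t: 19.62
position: [0.6728, -0.1443, 0.1292]
orientation: [-1.186, -1.244, 1.244]
wrist_force: [-0.3, 0.2, -0.8]
grip_width: 0.691
```

Call:
jog_arm(deltas=[[0,0.2,0,0,0,0],[0,0.1,0,0,0,0],[0,0,0,0,0,0],[0,0,0,0,0,0],[0,0,0,0,0,0]])

```text
t: 20.03
position: [0.6731, -0.1444, 0.1269]
orientation: [-1.187, -1.245, 1.244]
wrist_force: [-0.5, 0.0, 1.0]
grip_width: 0.685
```

Call:
jog_arm(deltas=[[0,0,0,0,0,0],[0,0,0,0,0,0],[0,0,0,0,0,0],[0,0,0,0,0,0]], jaw=1)

```text
t: 20.37
position: [0.6729, -0.1443, 0.1262]
orientation: [-1.186, -1.244, 1.244]
wrist_force: [-0.7, 0.1, -0.7]
grip_width: 0.994
```

Call:
jog_arm(deltas=[[0,-1.0,0,0,0,0],[0,-2.0,0,0,0,0],[0,-2.5,0,0,0,0],[0,-2.5,0,0,0,0],[0,0,0,0,0,0],[0,0,0,0,0,0],[0,0,0,0,0,0]])

```text
t: 20.95
position: [0.6725, -0.1442, 0.2062]
orientation: [-1.186, -1.244, 1.244]
wrist_force: [-0.2, 0.4, -0.8]
grip_width: 1.002
```

Run:
```python
from h import *
W=look("w15"); o,p,r=pose()
P=wcloud(W,cut_out(W,"carrier1_mid")[0]["pixels"])
for lo,hi in((.114,.121),(.134,.142)):
    Q=P[(P[:,2]>lo)&(P[:,2]<hi)]; print(len(Q),np.percentile(Q[:,2],[5,50,95]),cv2.minAreaRect(Q[:,:2].astype(np.float32)*1000))
plan([0.42,-0.168,0.20],90)
```

```text
1 [0.11981656 0.11981656 0.11981656] ((672.0371704101562, 61.28807067871094), (0.0, 0.0), 0.0)Traceback (most recent call last):
  File "<stdin>", line 5, in <module>
    return _quantile_unchecked(
        a, q, axis, out, overwrite_input, method, keepdims, weights)
    return _ureduce(a,
                    func=_quantile_ureduce_func,
    ...<5 lines>...
                    overwrite_input=overwrite_input,
                    method=method)
    r = func(a, **kwargs)
    result = _quantile(arr,
                       quantiles=q,
    ...<2 lines>...
                       out=out,
                       weights=wgt)
    slices_having_nans = np.isnan(arr[-1, ...])
                                  ~~~^^^^^^^^^
IndexError: index -1 is out of bounds for axis 0 with size 0
```

View pics/w15.png

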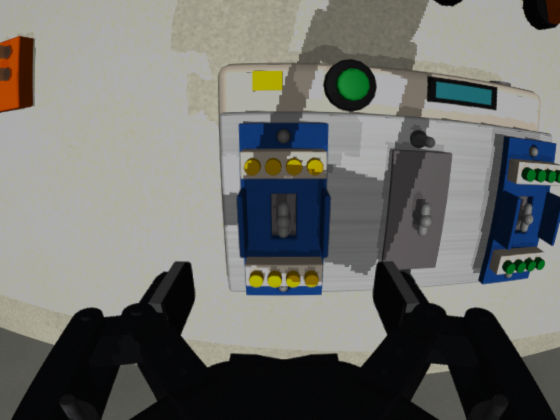

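Run:
```python
from h import *
W=get_image("wrist")
m=np.zeros(W["z_map"].shape,bool); m[115:300,232:335]=1
f=W["frame"].astype(int); m&=(f[...,2]>f[...,0]+30)
P=wcloud(W,m); Q=P[(P[:,2]>.114)&(P[:,2]<.121)]; print(len(Q),np.percentile(Q[:,2],[5,50,95]),cv2.minAreaRect(Q[:,:2].astype(np.float32)*1000))
P=wcloud(W); Q=P[(abs(P[:,0]-.6735)<.006)&(abs(P[:,1]+.1445)<.006)]; print("post",Q[Q[:,2]>.126].mean(0))
plan([0.42,-0.168,0.20],90)
```

```text
7415 [0.11584868 0.1169221  0.11800439] ((673.145263671875, -144.98471069335938), (132.3018341064453, 60.266845703125), 2.605501890182495)
post [ 0.67327893 -0.14516909  0.12810304]
t 21.1 rows 8 total shift cm [-1.19  0.55 25.31] turn [-0.03  0.54  0.01] jaw ang now 92.71 tcp [ 0.6722 -0.1442  0.2049] j [-0.23  0.52  1.34  0.    1.28 -1.85] F [-0.7 -0.4 -0.2] g 1.0
[-0.15, 0.07, 3.16, -0.0, 0.07, 0.0],
[-0.17, 0.07, 3.16, -0.0, 0.07, 0.0],
[-0.19, 0.07, 3.16, -0.0, 0.07, 0.0],
[-0.2, 0.07, 3.16, -0.0, 0.07, 0.0],
[-0.22, 0.06, 3.16, -0.0, 0.07, 0.0],
[-0.24, 0.06, 3.16, -0.0, 0.07, 0.0],
[-0.26, 0.06, 3.16, -0.0, 0.07, 0.0],
[-0.28, 0.06, 3.15, -0.0, 0.07, 0.0]
```

Call:
jog_arm(deltas=[[-0.1,0,2.2,0,0,0],[-0.2,0,3.1,0,0,0],[-0.2,0,3.1,0,0,0],[-0.2,0,3.1,0,0,0],[-0.2,0.2,3.1,0,0,0],[-0.2,0.5,3.1,0,0,0],[-0.2,0.9,3.1,0,0,0],[0,0.9,2.5,0,0,0],[0,0,0,0,0,0],[0,0,0,0,0,0]])

```text
t: 21.93
position: [0.4393, -0.1681, 0.1806]
orientation: [-1.185, -1.242, 1.243]
wrist_force: [0.7, -0.8, 0.2]
grip_width: 1.0
```

Call:
jog_arm(deltas=[[0,0,0,0,0,0],[0,0,0,0,0,0]])

```text
t: 22.1
position: [0.4421, -0.1686, 0.1815]
orientation: [-1.187, -1.245, 1.244]
wrist_force: [0.4, -0.4, 1.1]
grip_width: 1.003
```

```bash
cat >> h.py <<'E'
def knob(W,near):
    P=wcloud(W); q=P[(np.hypot(P[:,0]-near[0],P[:,1]-near[1])<.05)]
    h=q[(q[:,2]>near[2]+.022)&(q[:,2]<near[2]+.036)]; s=q[(abs(q[:,2]-near[2]+.002)<.003)]
    rc=cv2.minAreaRect(h[:,:2].astype(np.float32)*1000); print("handle pts",len(h),np.round([*rc[0],*rc[1],rc[2]],1),"top z",np.round(np.percentile(h[:,2],[50,98]),4))
    t=h[h[:,2]>near[2]+.0275]; 
    rc=cv2.minAreaRect(t[:,:2].astype(np.float32)*1000); print("top face",len(t),np.round([*rc[0],*rc[1],rc[2]],1))
    ang=rc[2] if rc[1][0]>rc[1][1] else rc[2]+90; print("handle axis deg",ang)
    if len(s)>20: c,rad=cv2.minEnclosingCircle(s[:,:2].astype(np.float32)*1000); print("skirt top",len(s),np.round(c,1),round(rad,1))
    return np.array(rc[0])/1000,ang
E
python3 - <<'E'
from h import *
W=look("w16"); o,p,r=pose()
print([(round(d["score"],2),np.round(d["at"],4)) for d in tip_of(W,"knob0_mid")])
c,a=knob(W,(.436,-.168,.03))
plan([c[0],c[1],0.10],a+90 if a+90<140 else a-90)
E
```

```text
[(0.65, array([ 0.4369, -0.1678,  0.0305]))]
handle pts 921 [ 436.9 -168.    14.3   42.    26.2] top z [0.0597 0.0615]
top face 818 [ 436.9 -167.9   14.    41.8   26. ]
handle axis deg 116.01930809020996
skirt top 1070 [ 437.  -168.1] 25.0
t 22.2 rows 11 total shift cm [0.07 8.14 0.51] turn [1.000e-02 1.334e+01 0.000e+00] jaw ang now 92.74 tcp [ 0.4419 -0.1684  0.1814] j [-0.39  0.21  1.89  0.    1.04 -2.01] F [0.4 0.4 0.2] g 1.002
[0.01, 0.74, 0.05, 0.0, 1.21, 0.0],
[0.0, 0.74, 0.05, 0.0, 1.21, 0.0],
[-0.0, 0.74, 0.05, 0.0, 1.21, 0.0],
[-0.01, 0.74, 0.05, 0.0, 1.21, 0.0],
[-0.01, 0.74, 0.04, 0.0, 1.21, 0.0],
[-0.02, 0.74, 0.04, 0.0, 1.21, 0.0],
[-0.02, 0.74, 0.04, 0.0, 1.21, 0.0],
[-0.03, 0.74, 0.04, 0.0, 1.21, 0.0],
[-0.03, 0.74, 0.04, 0.0, 1.21, 0.0],
[-0.03, 0.74, 0.03, 0.0, 1.21, 0.0],
[-0.04, 0.74, 0.03, 0.0, 1.21, 0.0]
```

View pics/w16.png

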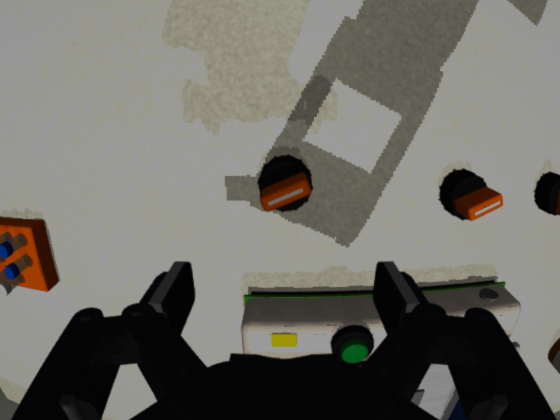

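Call:
jog_arm(deltas=[[0,0.8,0.05,0,1.2,0],[0,0.8,0.05,0,1.2,0],[0,0.8,0.05,0,1.2,0],[0,0.8,0.05,0,1.2,0],[0,0.8,0.05,0,1.2,0],[0,0.8,0.05,0,1.2,0],[0,0.8,0.05,0,1.2,0],[0,0.8,0.05,0,1.2,0],[0,0.8,0.05,0,1.2,0],[0,0.8,0,0,1.2,0]])

```text
t: 23.03
position: [0.4376, -0.1667, 0.1009]
orientation: [-1.525, -0.444, 0.443]
wrist_force: [0.0, 0.1, -0.0]
grip_width: 1.002
```

Call:
jog_arm(deltas=[[0,0,0,0,1.2,0],[0,0,0,0,0.1,0],[0,0,0,0,0,0],[0,0,0,0,0,0],[0,0,0,0,0,0],[0,0,0,0,0,0]], jaw=0.2)

```text
t: 23.53
position: [0.437, -0.1668, 0.1015]
orientation: [-1.541, -0.36, 0.359]
wrist_force: [0.3, -0.4, 0.4]
grip_width: 0.599
```

Run:
```python
from h import *
W=look("w17")
c,a=knob(W,(.436,-.168,.03))
plan([.4369,-.168,0.047],26)
```

```text
handle pts 1594 [ 436.2 -167.4   13.9   41.    26.7] top z [0.0598 0.0613]
top face 1484 [ 436.2 -167.5   13.8   40.8   26.9]
handle axis deg 116.88542938232422
skirt top 2344 [ 436.5 -167.3] 25.1
t 23.58 rows 2 total shift cm [-0.06  5.45 -0.11] turn [0.   0.05 0.01] jaw ang now 26.25 tcp [ 0.4369 -0.1668  0.1015] j [-0.39  0.3   2.01  0.    0.83 -0.85] F [-0.1  0.  -0.3] g 0.599
[-0.03, 2.72, -0.05, 0.0, 0.03, 0.0],
[-0.03, 2.72, -0.05, 0.0, 0.03, 0.0]
```

View pics/w17.png

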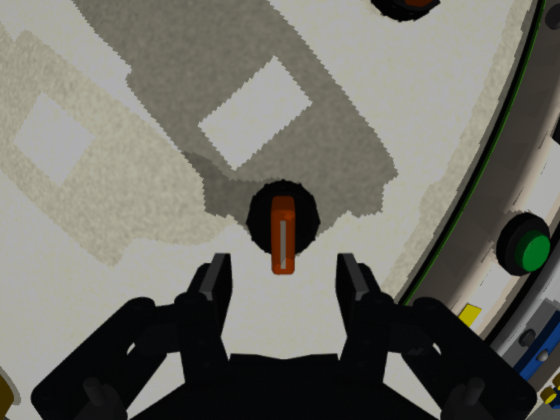

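Call:
jog_arm(deltas=[[0,1.8,-0.06,0,0,0],[0,1.8,0,0,0,0],[0,1.2,0,0,0,0],[0,0.6,0,0,0,0],[0,0,0,0,0,0],[0,0,0,0,0,0],[0,0,0,0,0,0],[0,0,0,0,0,0]])

```text
t: 24.25
position: [0.4376, -0.1675, 0.0481]
orientation: [-1.542, -0.36, 0.358]
wrist_force: [-0.5, 0.8, -0.3]
grip_width: 0.601
```

Call:
jog_arm(deltas=[[0,0,0,0,0,0],[0,0,0,0,0,0],[0,0,0,0,0,0],[0,0,0,0,0,0],[0,0,0,0,0,0],[0,0,0,0,0,0]], jaw=-1, force=100)

```text
t: 24.75
position: [0.4372, -0.1674, 0.0478]
orientation: [-1.541, -0.359, 0.358]
wrist_force: [-1.4, 0.0, 6.0]
grip_width: 0.142
```

Run:
```python
from h import *
W=look("w18"); o,p,r=pose()
plan([.4369,-.168,0.047],26)
P=wcloud(W); L=r.inv().apply(P-p); Q=L[(abs(L[:,0])<.03)&(abs(L[:,2])<.06)]
print("knob local: top y",)
c,a=knob(W,(.436,-.168,.03))
```

```text
t 24.8 rows 1 total shift cm [-0.06  0.08 -0.04] turn [0.01 0.04 0.01] jaw ang now 26.21 tcp [ 0.4372 -0.1674  0.0478] j [-0.39  0.38  2.07  0.    0.69 -0.85] F [-1.1 -0.6  4.3] g 0.144
[-0.06, 0.08, -0.04, 0.01, 0.04, 0.01]
knob local: top y
handle pts 3626 [ 436.6 -166.8   36.3   36.8   72.2] top z [0.0598 0.0649]
top face 3055 [ 436.3 -166.9   36.3   36.8   73.5]
handle axis deg 163.4916000366211
skirt top 2052 [ 436.8 -167. ] 24.3
```

View pics/w18.png

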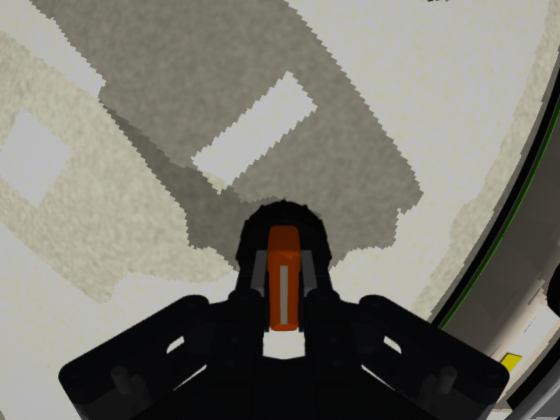

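Call:
jog_arm(deltas=[[0,-1.5,0,0,0,0],[0,-3,0,0,0,0],[0,-3,0,0,-1,0],[0,-3,0,0,-1.2,0],[0,-3,0,0,-1.2,0],[0,-3,0,0,-1.2,0],[0,-2,0,0,-1.2,0],[0,0,0,0,-1.2,0],[0,0,0,0,-1.2,0],[0,0,0,0,-1.2,0]])

```text
t: 25.63
position: [0.4368, -0.1672, 0.2323]
orientation: [-1.332, -0.995, 0.994]
wrist_force: [-0.3, -0.5, -1.7]
grip_width: 0.144
```

Call:
jog_arm(deltas=[[0,0,0,0,-1.2,0],[0,0,0,0,-1.2,0],[0,0,0,0,-1.2,0],[0,0,0,0,-0.4,0],[0,0,0,0,0,0],[0,0,0,0,0,0]])

```text
t: 26.13
position: [0.4367, -0.1672, 0.2319]
orientation: [-1.182, -1.249, 1.25]
wrist_force: [0.7, -0.2, -1.4]
grip_width: 0.146
```

Run:
```python
from h import *
plan([.6732,-.1448,0.20],92.6)
W=look("w19"); o,p,r=pose(); P=wcloud(W); L=r.inv().apply(P-p)
s=L[(abs(L[:,1]-.0198)<.003)&(np.hypot(L[:,0],L[:,2])<.032)]; print(len(s),cv2.minEnclosingCircle((s[:,[0,2]]*1000).astype(np.float32)), np.median(s[:,1]))
```

```text
t 26.13 rows 7 total shift cm [  0.93   3.17 -23.74] turn [-0.01  0.11  0.01] jaw ang now 93.15 tcp [ 0.4367 -0.1672  0.2319] j [-0.39  0.16  1.82  0.    1.16 -2.02] F [ 0.7 -0.2 -1.4] g 0.146
[0.13, 0.45, -3.39, -0.0, 0.02, 0.0],
[0.14, 0.45, -3.39, -0.0, 0.02, 0.0],
[0.14, 0.45, -3.39, -0.0, 0.02, 0.0],
[0.15, 0.45, -3.39, -0.0, 0.02, 0.0],
[0.15, 0.45, -3.39, -0.0, 0.02, 0.0],
[0.16, 0.45, -3.39, -0.0, 0.02, 0.0],
[0.16, 0.46, -3.39, -0.0, 0.02, 0.0]
2023 ((-0.9518548846244812, 3.025506019592285), 24.59327507019043) 0.02004280196302002
```

View pics/w19.png

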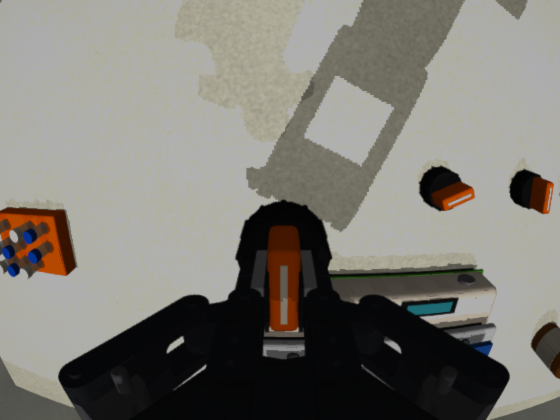

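```bash
cat>>h.py<<'E'
def inhand(W):
    o,p,r=pose(); P=wcloud(W); L=r.inv().apply(P-p)
    m=(abs(L[:,0])<.0055)&(L[:,2]<.05)
    h=L[m&(L[:,1]<-.0095)&(L[:,1]>-.0155)]; print("handle top y",np.median(h[:,1]),"z ext",np.percentile(h[:,2],[0,1,50,99,100]))
    h=L[(abs(L[:,2])<.03)&(L[:,1]<-.0095)&(L[:,1]>-.0155)&(L[:,2]>.012)&(abs(L[:,0])<.012)]; print("handle x ext",np.percentile(h[:,0],[1,99]))
    s=L[(abs(L[:,1]-.0198)<.002)&(L[:,2]>0)&(L[:,2]<.04)&(abs(L[:,0])<.03)]
    b=np.arange(-.020,.0201,.004); pts=[]
    for x in b:
        q=s[abs(s[:,0]-x)<.002]
        if len(q)>3: pts.append([x,q[:,2].max()])
    pts=np.array(pts); print("skirt front rim -> centre z:",np.round((pts[:,1]-np.sqrt(.0245**2-pts[:,0]**2))*1000,1),"y",np.median(s[:,1]))
    print(np.round(pts*1000,1).tolist())
E
python3 - <<'E'
from h import *
W=get_image("wrist"); inhand(W)
E
```

```text
handle top y -0.012032428142524476 z ext [-0.02032241 -0.01911955  0.00393     0.02081989  0.02157106]
handle x ext [-0.00716233  0.00627809]
skirt front rim -> centre z: [ 2.1  1.8  0.2  0.  -0.4 -0.9 -0.4 -0.9 -0.6  0.5  1.3] y 0.0199983705415269
[[-20.0, 16.2], [-16.0, 20.4], [-12.0, 21.6], [-8.0, 23.2], [-4.0, 23.8], [0.0, 23.6], [4.0, 23.8], [8.0, 22.2], [12.0, 20.7], [16.0, 19.0], [20.0, 15.5]]
```

Call:
jog_arm(deltas=[[0.1,0.2,-2.4,0,0.1,0],[0.1,0.2,-3.2,0,0,0],[0.1,0.2,-3.2,0,0,0],[0.1,0.2,-3.2,0,0,0],[0.2,0.3,-3.2,0,0,0],[0.2,0.3,-3.2,0,0,0],[0.2,0.4,-3.0,0,0,0],[0,0.4,-2.3,0,0,0],[0,0,0,0,0,0],[0,0,0,0,0,0]])

```text
t: 27.07
position: [0.6735, -0.1456, 0.2087]
orientation: [-1.184, -1.243, 1.245]
wrist_force: [-0.6, -0.1, 0.6]
grip_width: 0.143
```

Call:
jog_arm(deltas=[[0,0,0,0,0,0],[0,0,0,0,0,0],[0,0,0,0,0,0],[0,0,0,0,0,0]])

```text
t: 27.4
position: [0.6726, -0.1461, 0.2111]
orientation: [-1.187, -1.244, 1.243]
wrist_force: [0.2, 0.0, -1.2]
grip_width: 0.142
```

Run:
```python
from h import *
W=look("w20"); o,p,r=pose()
plan([.6731,-.1445,0.18],92.6)
P=wcloud(W); f=W["frame"].astype(int)
m=(f[...,2]>f[...,0]+30)&(f[...,2]>f[...,1]+15); Q=wcloud(W,m); q=Q[(abs(Q[:,2]-.117)<.003)&(abs(Q[:,1]+.145)<.04)]; 
print(len(q),np.percentile(q[:,0],[0,1]),np.percentile(q[:,1],[1,99]))
```

```text
t 27.45 rows 1 total shift cm [ 0.16  3.1  -0.05] turn [ 0.01  0.02 -0.  ] jaw ang now 92.68 tcp [ 0.6727 -0.1461  0.211 ] j [-0.23  0.52  1.33  0.    1.29 -1.85] F [ 0.3  0.7 -0.9] g 0.146
[0.16, 3.1, -0.05, 0.01, 0.02, -0.0]
3976 [0.60588615 0.60703976] [-0.17639005 -0.11805107]
```

View pics/w20.png

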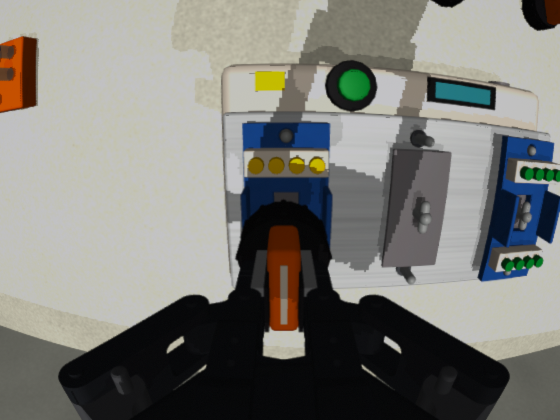

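Call:
jog_arm(deltas=[[0.15,1.0,-0.04,0,0,0],[0,1.0,0,0,0,0],[0,0.7,0,0,0,0],[0,0,0,0,0,0],[0,0,0,0,0,0],[0,0,0,0,0,0],[0,0,0,0,0,0],[0,0,0,0,0,0]])

```text
t: 28.12
position: [0.6738, -0.1445, 0.1838]
orientation: [-1.187, -1.245, 1.244]
wrist_force: [0.2, 0.3, -1.1]
grip_width: 0.139
```

Run:
```python
from h import *
plan([.6731,-.1445,0.165],92.6)
```

```text
t 28.12 rows 1 total shift cm [0.   1.88 0.08] turn [ 0.01  0.02 -0.  ] jaw ang now 92.71 tcp [ 0.6738 -0.1445  0.1838] j [-0.23  0.54  1.37  0.    1.24 -1.85] F [ 0.2  0.3 -1.1] g 0.139
[0.0, 1.88, 0.08, 0.01, 0.02, -0.0]
```

Call:
jog_arm(deltas=[[0,0.6,0.04,0,0,0],[0,0.5,0,0,0,0],[0,0.4,0,0,0,0],[0,0.2,0,0,0,0],[0,0,0,0,0,0],[0,0,0,0,0,0],[0,0,0,0,0,0]])

```text
t: 28.7
position: [0.6733, -0.1444, 0.1664]
orientation: [-1.187, -1.244, 1.244]
wrist_force: [-0.3, 0.6, -1.3]
grip_width: 0.143
```

Call:
jog_arm(deltas=[[0,0.3,0,0,0,0],[0,0.3,0,0,0,0],[0,0.3,0,0,0,0],[0,0.1,0,0,0,0],[0,0,0,0,0,0],[0,0,0,0,0,0],[0,0,0,0,0,0],[0,0,0,0,0,0]])

```text
t: 29.37
position: [0.6738, -0.1445, 0.1586]
orientation: [-1.189, -1.246, 1.243]
wrist_force: [-2.3, 0.3, 8.1]
grip_width: 0.143
```

```bash
cat>>h.py<<'E'
def plateh(W,c,yaw=2.6):
    f=W["frame"].astype(int); m=(f[...,2]>f[...,0]+30)&(f[...,2]>f[...,1]+15); Q=wcloud(W,m)
    a=np.radians(yaw);ex=np.array([np.cos(a),np.sin(a)]);ey=np.array([-ex[1],ex[0]]); L=np.stack([(Q[:,:2]-c)@ex,(Q[:,:2]-c)@ey],1)
    for lo,hi in((-.066,-.050),(.050,.066)):
        q=Q[(L[:,0]>lo)&(L[:,0]<hi)&(abs(L[:,1])<.03)&(Q[:,2]>.095)&(Q[:,2]<.122)]
        if len(q)>20: print("plate top near x",lo,len(q),np.round(np.percentile(q[:,2],[10,50,90]),4))
E
python3 - <<'E'
from h import *
W=look("w21"); plateh(W,[.6732,-.1447]); inhand(W); plan([.6731,-.1445,0.157],92.6)
E
```

```text
plate top near x -0.066 2933 [0.1099 0.1108 0.1117]
handle top y -0.0120588969093824 z ext [-0.02065474 -0.01921163  0.0037356   0.020781    0.02150357]
handle x ext [-0.00724104  0.00620806]
skirt front rim -> centre z: [ 2.4  1.2  0.  -0.5 -0.7 -0.8 -0.3 -0.8 -0.2  0.1  0.3] y 0.019986282530616302
[[-20.0, 16.6], [-16.0, 19.7], [-12.0, 21.4], [-8.0, 22.7], [-4.0, 23.5], [0.0, 23.7], [4.0, 23.8], [8.0, 22.3], [12.0, 21.2], [16.0, 18.7], [20.0, 14.5]]
t 29.42 rows 1 total shift cm [0.   0.17 0.06] turn [ 0.04  0.02 -0.01] jaw ang now 92.71 tcp [ 0.6737 -0.1445  0.1587] j [-0.23  0.55  1.4   0.    1.18 -1.85] F [-2.6  0.5  8.6] g 0.145
[0.0, 0.17, 0.06, 0.04, 0.02, -0.01]
```

Call:
jog_arm(deltas=[[0,0.2,0,0,0,0],[0,0,0,0,0,0],[0,0,0,0,0,0],[0,0,0,0,0,0],[0,0,0,0,0.6,0],[0,0,0,0,0.6,0]])

```text
t: 29.92
position: [0.6741, -0.1447, 0.1571]
orientation: [-1.241, -1.168, 1.164]
wrist_force: [-1.1, 0.0, 9.9]
grip_width: 0.147
```

Call:
jog_arm(deltas=[[0,0,0,0,1.1,0],[0,0,0,0,1.1,0],[0,0,0,0,1.1,0],[0,0,0,0,1.1,0],[0,0,0,0,1.1,0],[0,0,0,0,1.1,0],[0,0,0,0,1.1,0],[0,0,0,0,1.1,0]])

```text
t: 30.58
position: [0.6744, -0.1449, 0.1573]
orientation: [-1.495, -0.583, 0.576]
wrist_force: [-1.1, -0.6, 9.0]
grip_width: 0.146
```

Run:
```python
from h import *
W=look("w22"); plateh(W,[.6732,-.1447]); inhand(W); plan([.6734,-.1445,0.157],2.6); print(get_obs()["moment"])
```

```text
plate top near x -0.066 2551 [0.1086 0.1094 0.1103]
plate top near x 0.05 569 [0.1086 0.1093 0.1102]
handle top y -0.012163755234612472 z ext [-0.02056838 -0.01965004  0.00348048  0.02049604  0.0214026 ]
handle x ext [-0.00700845  0.00637051]
skirt front rim -> centre z: [ 1.4  0.4  0.2 -0.8 -0.8 -0.9 -0.9 -1.1 -0.8  0.5  1.1] y 0.01988731836678824
[[-20.0, 15.5], [-16.0, 18.9], [-12.0, 21.6], [-8.0, 22.3], [-4.0, 23.3], [0.0, 23.6], [4.0, 23.2], [8.0, 22.1], [12.0, 20.6], [16.0, 19.0], [20.0, 15.3]]
t 30.63 rows 7 total shift cm [-0.05  0.03  0.1 ] turn [0.04 7.93 0.05] jaw ang now 42.24 tcp [ 0.6744 -0.145   0.1573] j [-0.23  0.56  1.41 -0.    1.18 -0.97] F [-1.4 -0.3  9.5] g 0.143
[-0.01, 0.0, 0.01, 0.01, 1.13, 0.01],
[-0.01, 0.0, 0.01, 0.01, 1.13, 0.01],
[-0.01, 0.0, 0.01, 0.01, 1.13, 0.01],
[-0.01, 0.0, 0.01, 0.01, 1.13, 0.01],
[-0.01, 0.0, 0.01, 0.01, 1.13, 0.01],
[-0.01, 0.0, 0.01, 0.01, 1.13, 0.01],
[-0.01, 0.0, 0.01, 0.01, 1.13, 0.01]
[ 0.02467014  0.21707221 -0.01560447]
```

View pics/w22.png

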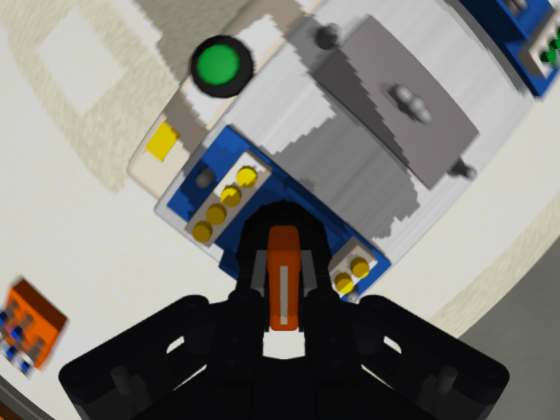

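Call:
jog_arm(deltas=[[0,0,0,0,1.1,0],[0,0,0,0,1.1,0],[0,0,0,0,1.1,0],[0,0,0,0,1.1,0],[0,0,0,0,1.1,0],[0,0,0,0,1.1,0],[0,0,0,0,0.9,0],[0,0,0,0,0.3,0],[0,0,0,0,0,0],[0,0,0,0,0,0]])

```text
t: 31.47
position: [0.6747, -0.145, 0.1573]
orientation: [-1.572, -0.055, 0.046]
wrist_force: [-1.3, -0.5, 9.1]
grip_width: 0.144
```

Run:
```python
from h import *
W=look("w23"); plateh(W,[.6732,-.1447]); plan([.6734,-.1445,0.1625],2.6); print(get_obs()["moment"])
```

```text
plate top near x -0.066 1621 [0.1088 0.1096 0.1104]
plate top near x 0.05 1584 [0.1087 0.1095 0.1103]
t 31.52 rows 1 total shift cm [-0.12 -0.52  0.06] turn [0.02 0.22 0.06] jaw ang now 3.7 tcp [ 0.6746 -0.145   0.1573] j [-0.23  0.56  1.4  -0.    1.18 -0.29] F [-1.6 -0.9  9.6] g 0.144
[-0.12, -0.52, 0.06, 0.02, 0.22, 0.06]
[-0.09831151  0.15211775 -0.03391937]
```

Call:
jog_arm(deltas=[[0,0,0,0,0.2,0],[0,0,0,0,0,0],[0,-0.3,0,0,0,0],[0,-0.2,0,0,0,0],[0,-0.1,0,0,0,0],[0,0,0,0,0,0],[0,0,0,0,0,0],[0,0,0,0,0,0]])

```text
t: 32.18
position: [0.6746, -0.1449, 0.1616]
orientation: [-1.572, -0.041, 0.034]
wrist_force: [2.6, -1.1, 5.6]
grip_width: 0.141
```

Run:
```python
from h import *
W=look("w24"); plateh(W,[.6732,-.1447]); plan([.6734,-.1445,0.1625],2.6); print(get_obs()["moment"])
```

```text
plate top near x -0.066 1619 [0.1131 0.1139 0.1146]
plate top near x 0.05 1649 [0.113  0.1138 0.1146]
t 32.23 rows 1 total shift cm [-0.12 -0.09  0.05] turn [0.02 0.02 0.05] jaw ang now 2.71 tcp [ 0.6746 -0.1449  0.1616] j [-0.23  0.55  1.4  -0.    1.19 -0.28] F [ 2.1 -1.6  6.1] g 0.141
[-0.12, -0.09, 0.05, 0.02, 0.02, 0.05]
[-0.22162176 -0.35551751  0.00213635]
```

Call:
jog_arm(deltas=[[0,-0.1,0,0,0,0],[0,0,0,0,0,0],[0,0,0,0,0,0]])

```text
t: 32.48
position: [0.6745, -0.1449, 0.1622]
orientation: [-1.572, -0.04, 0.034]
wrist_force: [2.9, -1.6, 5.4]
grip_width: 0.143
```

Call:
jog_arm(deltas=[[0,0,0,0,0,0],[0,0,0,0,0,0],[0,0,0,0,0,0],[0,0,0,0,0,0]], jaw=0.2)

```text
t: 32.82
position: [0.6723, -0.1441, 0.1601]
orientation: [-1.569, -0.035, 0.039]
wrist_force: [0.8, -0.1, 0.2]
grip_width: 0.603
```

Call:
jog_arm(deltas=[[0,-1.0,0,0,0,0],[0,-2.0,0,0,0,0],[0,-2.5,0,0,0,0],[0,-2,0,0,0,0],[0,0,0,0,0,0],[0,0,0,0,0,0],[0,0,0,0,0,0]])

```text
t: 33.4
position: [0.6726, -0.1442, 0.2355]
orientation: [-1.57, -0.036, 0.038]
wrist_force: [-0.6, 0.7, -0.3]
grip_width: 0.604
```

Run:
```python
from h import *
W=look("w25"); plateh(W,[.6732,-.1447]); knob(W,(.6732,-.1447,.1445));plan([.437,.02,0.2],2.6)
```

```text
plate top near x -0.066 1017 [0.1139 0.1148 0.1157]
plate top near x 0.05 1058 [0.1138 0.1147 0.1156]
handle pts 1363 [ 674.2 -145.    13.8   41.6    3.3] top z [0.1745 0.1762]
top face 1291 [ 674.1 -145.    13.8   41.6    3.5]
handle axis deg 93.5010027885437
skirt top 2018 [ 674.2 -144.7] 25.0
t 33.45 rows 9 total shift cm [-22.73   3.57  17.51] turn [-0.01  0.02 -0.03] jaw ang now 2.71 tcp [ 0.6724 -0.1442  0.2349] j [-0.23  0.51  1.29  0.    1.35 -0.28] F [-0.5 -0.4 -0.2] g 0.6
[-2.53, 0.4, 1.95, -0.0, 0.0, -0.0],
[-2.53, 0.4, 1.95, -0.0, 0.0, -0.0],
[-2.53, 0.39, 1.94, -0.0, 0.0, -0.0],
[-2.53, 0.39, 1.94, -0.0, 0.0, -0.0],
[-2.53, 0.39, 1.94, -0.0, 0.0, -0.0],
[-2.53, 0.39, 1.94, -0.0, 0.0, -0.0],
[-2.53, 0.39, 1.94, -0.0, 0.0, -0.0],
[-2.53, 0.39, 1.94, -0.0, 0.0, -0.0],
[-2.53, 0.39, 1.94, -0.0, 0.0, -0.0]
```

View pics/w25.png

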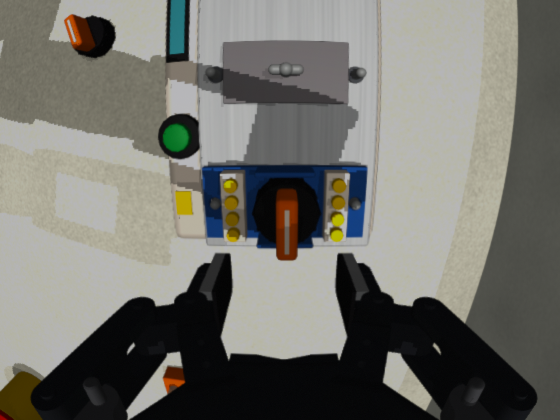

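Call:
jog_arm(deltas=[[-2,0,1.5,0,0,0],[-2.6,0,2,0,0,0],[-2.6,0,2,0,0,0],[-2.6,0,2,0,0,0],[-2.6,0.8,2,0,0,0],[-2.6,1.2,2,0,0,0],[-2.6,1.2,2,0,0,0],[-2.6,1.2,2,0,0,0],[-2.5,0.8,1.8,0,0,0],[0,0,0,0,0,0]])

```text
t: 34.28
position: [0.4305, 0.0196, 0.1811]
orientation: [-1.569, -0.029, 0.048]
wrist_force: [-0.5, -0.0, -0.0]
grip_width: 0.596
```

Call:
jog_arm(deltas=[[0,0,0,0,0,0],[0,0,0,0,0,0],[0,0,0,0,0,0],[0,0,0,0,0,0]])

```text
t: 34.62
position: [0.4393, 0.0172, 0.1844]
orientation: [-1.57, -0.037, 0.036]
wrist_force: [0.5, 0.0, -0.5]
grip_width: 0.6
```

Run:
```python
from h import *
W=look("w26"); o,p,r=pose()
print([(round(d["score"],2),np.round(d["at"],4)) for d in tip_of(W,"knob1_mid")])
c,a=knob(W,(.437,.02,.03))
plan([c[0],c[1],0.10],a-90)
```

```text
[(0.95, array([0.4345, 0.0222, 0.0303]))]
handle pts 875 [437.4  20.8  14.2  42.4  25.3] top z [0.0599 0.0617]
top face 806 [437.4  21.1  13.9  41.5  25.3]
handle axis deg 115.32848358154297
skirt top 1229 [437.4  20.8] 24.4
t 34.72 rows 4 total shift cm [-0.15  8.43  0.39] turn [ 0.   -4.53  0.  ] jaw ang now 2.66 tcp [0.439  0.0173 0.1843] j [ 0.01  0.16  1.95  0.    1.03 -0.03] F [-0.2  0.3 -0.6] g 0.599
[-0.04, 2.11, 0.1, 0.0, -1.13, 0.0],
[-0.03, 2.11, 0.1, 0.0, -1.13, 0.0],
[-0.02, 2.11, 0.1, 0.0, -1.13, 0.0],
[-0.01, 2.11, 0.1, 0.0, -1.13, 0.0]
```

View pics/w26.png

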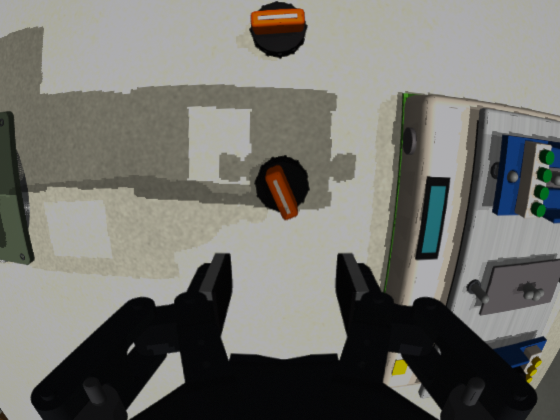

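Call:
jog_arm(deltas=[[0,2,0.1,0,-1.1,0],[0,2,0.1,0,-1.1,0],[0,2,0.1,0,-1.1,0],[0,2,0.1,0,-1.2,0],[0,0,0,0,0,0],[0,0,0,0,0,0],[0,0,0,0,0,0],[0,0,0,0,0,0],[0,0,0,0,0,0]])

```text
t: 35.47
position: [0.4384, 0.0215, 0.1054]
orientation: [-1.544, -0.346, 0.342]
wrist_force: [-0.9, -0.7, 0.6]
grip_width: 0.599
```

Run:
```python
from h import *
W=look("w27")
c,a=knob(W,(.437,.021,.03))
plan([.4373,.0210,0.047],25.5)
```

```text
handle pts 1551 [437.1  21.3  13.6  41.8  25.5] top z [0.0597 0.0613]
top face 1451 [437.3  21.3  13.4  41.5  25.5]
handle axis deg 115.54900169372559
skirt top 2266 [437.6  20.7] 24.8
t 35.52 rows 2 total shift cm [-0.12  5.83 -0.01] turn [ 0.01 -0.07  0.02] jaw ang now 25.16 tcp [0.4382 0.0215 0.1053] j [ 0.02  0.26  2.07  0.    0.82 -0.42] F [-0.2 -0.3  0.5] g 0.599
[-0.06, 2.91, -0.0, 0.0, -0.03, 0.01],
[-0.06, 2.91, -0.0, 0.0, -0.03, 0.01]
```

Call:
jog_arm(deltas=[[-0.1,1.8,0,0,-0.1,0],[0,1.8,0,0,0,0],[0,1.4,0,0,0,0],[0,0.8,0,0,0,0],[0,0,0,0,0,0],[0,0,0,0,0,0],[0,0,0,0,0,0],[0,0,0,0,0,0]])

```text
t: 36.18
position: [0.4373, 0.0212, 0.0471]
orientation: [-1.542, -0.353, 0.35]
wrist_force: [0.3, -0.9, -0.7]
grip_width: 0.601
```

Call:
jog_arm(deltas=[[0,0,0,0,0,0],[0,0,0,0,0,0],[0,0,0,0,0,0],[0,0,0,0,0,0],[0,0,0,0,0,0],[0,0,0,0,0,0]], jaw=-1, force=100)

```text
t: 36.68
position: [0.437, 0.0212, 0.0467]
orientation: [-1.542, -0.353, 0.351]
wrist_force: [0.2, 0.6, 5.4]
grip_width: 0.144
```

Call:
jog_arm(deltas=[[0,-1.5,0,0,0,0],[0,-3,0,0,0,0],[0,-3,0,0,-1,0],[0,-3,0,0,-1.2,0],[0,-3,0,0,-1.2,0],[0,-3,0,0,-1.2,0],[0,-2,0,0,-1.2,0],[0,0,0,0,-1.2,0],[0,0,0,0,-1.2,0],[0,0,0,0,-1.2,0]])

```text
t: 37.52
position: [0.4362, 0.0212, 0.2313]
orientation: [-1.335, -0.988, 0.988]
wrist_force: [0.1, 0.4, -1.0]
grip_width: 0.147
```

Call:
jog_arm(deltas=[[0,0,0,0,-1.2,0],[0,0,0,0,-1.2,0],[0,0,0,0,-1.2,0],[0,0,0,0,-0.4,0],[0,0,0,0,0,0],[0,0,0,0,0,0],[0,0,0,0,0,0]])

```text
t: 38.1
position: [0.4363, 0.0212, 0.231]
orientation: [-1.186, -1.243, 1.244]
wrist_force: [0.2, -0.4, -0.8]
grip_width: 0.141
```

Run:
```python
from h import *
W=look("w28"); inhand(W); plan([.6638,.0648,0.20],92.6)
```

```text
handle top y -0.01310135264850844 z ext [-0.02097968 -0.01949067  0.00403573  0.02101008  0.02161455]
handle x ext [-0.00717998  0.00621597]
skirt front rim -> centre z: [ 2.   0.9  0.7 -0.4 -0.1 -0.3 -0.6 -0.4  0.6  0.6  0.9] y 0.01902364611344972
[[-20.0, 16.2], [-16.0, 19.4], [-12.0, 22.0], [-8.0, 22.8], [-4.0, 24.1], [0.0, 24.2], [4.0, 23.6], [8.0, 22.8], [12.0, 21.9], [16.0, 19.1], [20.0, 15.0]]
t 38.15 rows 7 total shift cm [  3.3    3.1  -22.92] turn [-0.01  0.01  0.  ] jaw ang now 92.67 tcp [0.4364 0.0212 0.2311] j [ 0.02  0.11  1.88  0.    1.15 -1.6 ] F [-0.4 -0.7 -1.9] g 0.144
[0.47, 0.44, -3.27, -0.0, 0.0, 0.0],
[0.47, 0.44, -3.27, -0.0, 0.0, 0.0],
[0.47, 0.44, -3.27, -0.0, 0.0, 0.0],
[0.47, 0.44, -3.27, -0.0, 0.0, 0.0],
[0.47, 0.44, -3.27, -0.0, 0.0, 0.0],
[0.47, 0.44, -3.27, -0.0, 0.0, 0.0],
[0.47, 0.44, -3.27, -0.0, 0.0, 0.0]
```

View pics/w28.png

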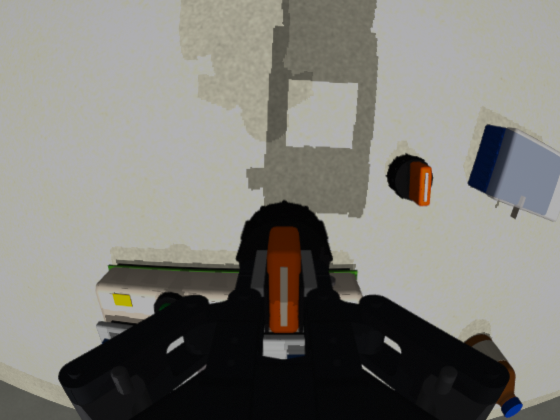

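Call:
jog_arm(deltas=[[0.4,0.2,-2.4,0,0,0],[0.5,0.2,-3.2,0,0,0],[0.5,0.3,-3.2,0,0,0],[0.5,0.3,-3.2,0,0,0],[0.5,0.3,-3.2,0,0,0],[0.5,0.4,-3.2,0,0,0],[0.4,0.4,-3,0,0,0],[0,0.4,-1.5,0,0,0],[0,0,0,0,0,0],[0,0,0,0,0,0]])

```text
t: 38.98
position: [0.6635, 0.0649, 0.205]
orientation: [-1.185, -1.242, 1.245]
wrist_force: [-0.2, 0.2, -1.3]
grip_width: 0.143
```

Call:
jog_arm(deltas=[[0,0,0,0,0,0],[0,0,0,0,0,0],[0,0,0,0,0,0],[0,0,0,0,0,0]])

```text
t: 39.32
position: [0.6632, 0.0648, 0.2071]
orientation: [-1.187, -1.244, 1.243]
wrist_force: [-0.3, 0.1, -0.7]
grip_width: 0.148
```

Run:
```python
from h import *
W=look("w29"); plateh(W,[.6637,.0648]); plan([.6638,.0651,0.183],92.6)
```

```text
plate top near x -0.066 1946 [0.116  0.117  0.1178]
t 39.37 rows 1 total shift cm [ 0.02  2.4  -0.05] turn [0.01 0.02 0.  ] jaw ang now 92.7 tcp [0.6633 0.0649 0.207 ] j [ 0.08  0.49  1.4   0.    1.26 -1.54] F [ 0.2  0.6 -0.8] g 0.145
[0.02, 2.4, -0.05, 0.01, 0.02, 0.0]
```

View pics/w29.png

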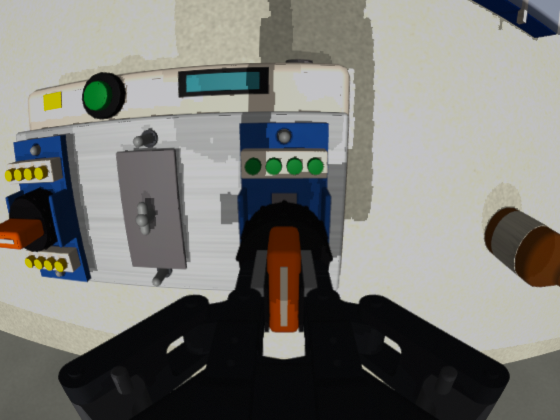

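Call:
jog_arm(deltas=[[0,0.9,-0.05,0,0,0],[0,0.9,0,0,0,0],[0,0.6,0,0,0,0],[0,0,0,0,0,0],[0,0,0,0,0,0],[0,0,0,0,0,0],[0,0,0,0,0,0],[0,0,0,0,0,0]])

```text
t: 40.03
position: [0.6645, 0.065, 0.1827]
orientation: [-1.187, -1.245, 1.243]
wrist_force: [-0.9, 0.1, -1.6]
grip_width: 0.144
```

Run:
```python
from h import *
plan([.6639,.0651,0.1655],92.6)
```

```text
t 40.03 rows 1 total shift cm [0.01 1.72 0.06] turn [0.01 0.02 0.  ] jaw ang now 92.71 tcp [0.6645 0.065  0.1827] j [ 0.08  0.5   1.43  0.    1.21 -1.54] F [-0.9  0.1 -1.6] g 0.144
[0.01, 1.72, 0.06, 0.01, 0.02, 0.0]
```

Call:
jog_arm(deltas=[[0,0.6,0.05,0,0,0],[0,0.5,0,0,0,0],[0,0.4,0,0,0,0],[0,0.2,0,0,0,0],[0,0,0,0,0,0],[0,0,0,0,0,0],[0,0,0,0,0,0]])

```text
t: 40.62
position: [0.6639, 0.065, 0.1655]
orientation: [-1.187, -1.244, 1.244]
wrist_force: [-0.4, -0.6, -0.2]
grip_width: 0.142
```

Call:
jog_arm(deltas=[[0,0.3,0,0,0,0],[0,0.3,0,0,0,0],[0,0.3,0,0,0,0],[0,0.25,0,0,0,0],[0,0,0,0,0,0],[0,0,0,0,0,0],[0,0,0,0,0,0],[0,0,0,0,0,0]])

```text
t: 41.28
position: [0.6644, 0.065, 0.156]
orientation: [-1.189, -1.246, 1.242]
wrist_force: [-1.3, -0.8, 8.3]
grip_width: 0.148
```

Run:
```python
from h import *
W=look("w30"); plateh(W,[.6637,.0648]); inhand(W); plan([.6638,.0651,0.156],92.6)
```

```text
plate top near x -0.066 2944 [0.1084 0.1093 0.1101]
handle top y -0.013153323966631485 z ext [-0.02087519 -0.01969024  0.00404707  0.02091053  0.02177417]
handle x ext [-0.00715771  0.00622165]
skirt front rim -> centre z: [ 2.   1.2  0.4 -0.2 -0.5  1.1 -0.2 -0.7  1.   0.8  0.7] y 0.01895327555299848
[[-20.0, 16.2], [-16.0, 19.7], [-12.0, 21.8], [-8.0, 22.9], [-4.0, 23.7], [0.0, 25.6], [4.0, 24.0], [8.0, 22.5], [12.0, 22.4], [16.0, 19.3], [20.0, 14.8]]
t 41.33 rows 1 total shift cm [0.01 0.   0.06] turn [0.04 0.02 0.  ] jaw ang now 92.71 tcp [0.6644 0.065  0.156 ] j [ 0.08  0.52  1.47  0.    1.15 -1.54] F [-1.7 -0.1  8.6] g 0.143
[0.01, 0.0, 0.06, 0.04, 0.02, 0.0]
```

Pressed 7.7 mm. Turn 90° clockwise.

Call:
jog_arm(deltas=[[0,0,0,0,0.6,0],[0,0,0,0,0.8,0],[0,0,0,0,1.1,0],[0,0,0,0,1.1,0],[0,0,0,0,1.1,0],[0,0,0,0,1.1,0],[0,0,0,0,1.1,0],[0,0,0,0,1.1,0],[0,0,0,0,1.1,0],[0,0,0,0,1.1,0]])

```text
t: 42.17
position: [0.6657, 0.0644, 0.1564]
orientation: [-1.499, -0.571, 0.562]
wrist_force: [0.9, -1.7, 8.1]
grip_width: 0.145
```

Call:
jog_arm(deltas=[[0,0,0,0,1.1,0],[0,0,0,0,1.1,0],[0,0,0,0,1.1,0],[0,0,0,0,1.1,0],[0,0,0,0,1.1,0],[0,0,0,0,1.1,0],[0,0,0,0,0.9,0],[0,0,0,0,0.4,0],[0,0,0,0,0,0],[0,0,0,0,0,0]])

```text
t: 43.0
position: [0.6653, 0.0644, 0.1563]
orientation: [-1.571, -0.034, 0.026]
wrist_force: [-1.4, -1.5, 9.1]
grip_width: 0.15
```

Run:
```python
from h import *
W=look("w31"); plateh(W,[.6637,.0648]); plan([.6638,.0651,0.161],2.6); print(get_obs()["moment"])
```

```text
plate top near x -0.066 1583 [0.1087 0.1096 0.1104]
plate top near x 0.05 1641 [0.1088 0.1095 0.1103]
t 43.05 rows 1 total shift cm [-0.15 -0.47  0.08] turn [ 0.01 -0.08  0.06] jaw ang now 2.2 tcp [0.6653 0.0644 0.1563] j [ 0.08  0.52  1.47 -0.    1.15  0.04] F [0.4 0.  9. ] g 0.146
[-0.15, -0.47, 0.08, 0.01, -0.08, 0.06]
[-0.36441645  0.11531471 -0.07103676]
```

View pics/w31.png

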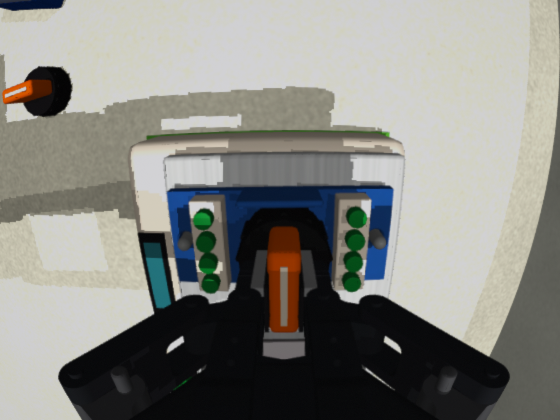

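Call:
jog_arm(deltas=[[0,-0.3,0,0,0,0],[0,-0.2,0,0,0,0],[0,-0.1,0,0,0,0],[0,-0.1,0,0,0,0],[0,0,0,0,0,0],[0,0,0,0,0,0],[0,0,0,0,0,0],[0,0,0,0,0,0]])

```text
t: 43.72
position: [0.6641, 0.0651, 0.1611]
orientation: [-1.57, -0.031, 0.03]
wrist_force: [2.7, -1.3, 4.6]
grip_width: 0.146
```

Call:
jog_arm(deltas=[[0,0,0,0,0,0],[0,0,0,0,0,0],[0,0,0,0,0,0],[0,0,0,0,0,0]], jaw=0.2)

```text
t: 44.05
position: [0.6628, 0.0652, 0.1598]
orientation: [-1.57, -0.028, 0.033]
wrist_force: [-0.2, 0.2, -0.2]
grip_width: 0.601
```

Call:
jog_arm(deltas=[[0,-1.0,0,0,0,0],[0,-2.0,0,0,0,0],[0,-2.5,0,0,0,0],[0,-2,0,0,0,0],[0,0,0,0,0,0],[0,0,0,0,0,0],[0,0,0,0,0,0]])

```text
t: 44.63
position: [0.6631, 0.0649, 0.2351]
orientation: [-1.571, -0.029, 0.032]
wrist_force: [0.5, -0.2, -0.2]
grip_width: 0.598
```

Run:
```python
from h import *
W=look("w32"); plateh(W,[.6637,.0648]); plateh(W,[.6732,-.1447]); knob(W,(.6637,.0648,.1445))
T=get_image("top"); cv2.imwrite("pics/top32.png",T["frame"][:,:,::-1])
print([(round(d["score"],2),np.round(d["at"],4)) for d in tip_of(W,"start_top")])
# expected start from the shaker pose
a=np.radians(2.6); print("start exp",.6685-.096*np.cos(a)+.0525*np.sin(a),-.0399-.096*np.sin(a)-.0525*np.cos(a))
P=wcloud(W); f=W["frame"].astype(int); m=(f[...,1]>f[...,0]+25)&(f[...,1]>f[...,2]+25); Q=wcloud(W,m); q=Q[(abs(Q[:,2]-.088)<.004)&(abs(Q[:,0]-.575)<.03)&(abs(Q[:,1]+.097)<.03)]; print(len(q),q.mean(0) if len(q) else 0)
plan([.575,-.097,0.23],2.6)
```

```text
plate top near x -0.066 1013 [0.114  0.1148 0.1156]
plate top near x 0.05 1068 [0.1137 0.1147 0.1155]
handle pts 1364 [664.4  64.9  13.8  41.5   1.8] top z [0.1746 0.1762]
top face 1280 [664.4  64.9  13.7  41.5   1.9]
handle axis deg 91.86962938308716
skirt top 2015 [664.1  65.5] 24.3
[]
start exp 0.5749803821768772 -0.09670080177442089
0 0
t 44.78 rows 6 total shift cm [ -9.42   0.46 -15.84] turn [-0.   -0.08 -0.03] jaw ang now 2.21 tcp [0.663  0.0649 0.2343] j [0.08 0.47 1.35 0.   1.32 0.04] F [-0.4 -0.8 -0.4] g 0.597
[-1.57, 0.08, -2.64, -0.0, -0.01, -0.01],
[-1.57, 0.08, -2.64, -0.0, -0.01, -0.01],
[-1.58, 0.07, -2.64, -0.0, -0.01, -0.01],
[-1.58, 0.07, -2.63, -0.0, -0.01, -0.01],
[-1.58, 0.07, -2.63, -0.0, -0.01, -0.01],
[-1.59, 0.07, -2.63, -0.0, -0.01, -0.01]
```

View pics/w32.png

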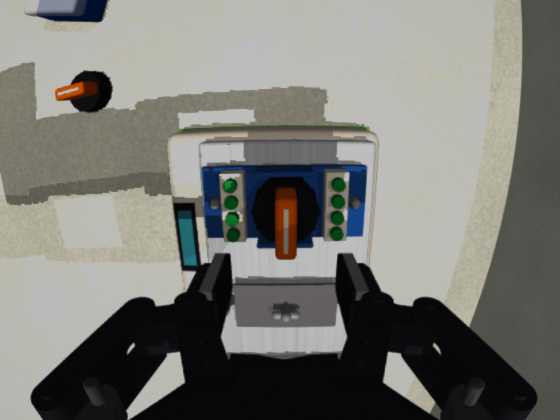

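View pics/top32.png

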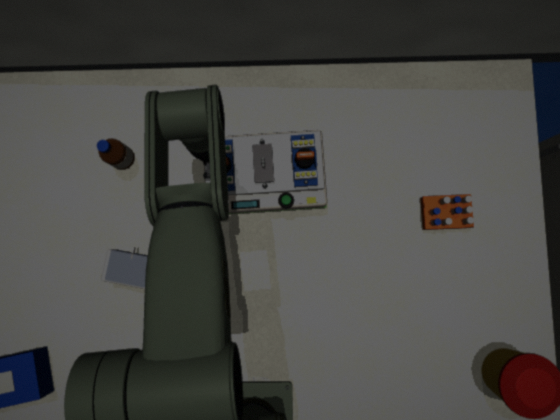

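Call:
jog_arm(deltas=[[-3,0,0,0,-1.2,0],[-3,0,-0.3,0,-1.2,0],[-2.8,0,-0.5,0,-1.2,0],[0,0,0,0,-1.2,0],[0,0,0,0,-1.2,0],[0,0,0,0,-1.2,0],[0,0,0,0,-1.2,0],[0,0,0,0,-1.2,0],[0,0,0,0,-1.2,0],[0,0,0,0,-1.2,0]], jaw=-1)

```text
t: 45.62
position: [0.5781, 0.0448, 0.2348]
orientation: [-1.398, -0.847, 0.85]
wrist_force: [-0.3, -0.6, 0.5]
grip_width: -0.0
```

Call:
jog_arm(deltas=[[-1,0,0,0,-1.2,0],[-2.5,0,0,0,-1.2,0],[-3,0,0,0,-1.2,0],[-3,0,0,0,-1.2,0],[-3,0,0,0,-1.2,0],[-2.5,0,0,0,0,0],[-1,0,0,0,0,0],[0,0,0,0,0,0],[0,0,0,0,0,0],[0,0,0,0,0,0]])

```text
t: 46.45
position: [0.5506, -0.1094, 0.2354]
orientation: [-1.189, -1.238, 1.238]
wrist_force: [-0.1, -0.0, -0.5]
grip_width: -0.003
```

Run:
```python
from h import *
W=look("w33")
print([(round(d["score"],2),np.round(d["at"],4)) for d in tip_of(W,"start_top")])
f=W["frame"].astype(int); m=(f[...,1]>f[...,0]+25)&(f[...,1]>f[...,2]+25); Q=wcloud(W,m); q=Q[(abs(Q[:,2]-.088)<.004)&(abs(Q[:,0]-.575)<.03)&(abs(Q[:,1]+.097)<.03)]; print(len(q),q.mean(0) if len(q) else 0)
plan([.575,-.0967,0.115],92.6)
```

```text
[(0.82, array([ 0.5732, -0.0964,  0.0917]))]
537 [ 0.57414256 -0.09719917  0.09050771]
t 46.55 rows 4 total shift cm [ 1.15 12.06 -2.48] turn [-0.   -0.06  0.01] jaw ang now 92.29 tcp [ 0.5508 -0.1093  0.2356] j [-0.22  0.3   1.61  0.    1.23 -1.83] F [ 0.1  0.4 -0.3] g -0.005
[0.29, 3.02, -0.62, -0.0, -0.02, 0.0],
[0.29, 3.02, -0.62, -0.0, -0.02, 0.0],
[0.29, 3.02, -0.62, -0.0, -0.02, 0.0],
[0.29, 3.02, -0.62, -0.0, -0.02, 0.0]
```

View pics/w33.png

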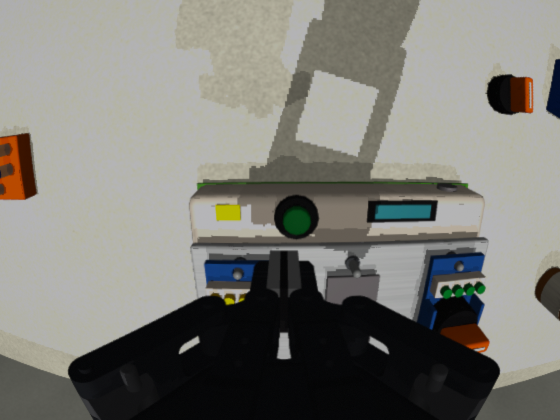

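Call:
jog_arm(deltas=[[0.4,2.5,-0.8,0,0,0],[0.4,3,-0.8,0,0,0],[0.3,3,-0.8,0,0,0],[0,2,0,0,0,0],[0,1.2,0,0,0,0],[0,0,0,0,0,0],[0,0,0,0,0,0],[0,0,0,0,0,0],[0,0,0,0,0,0]])

```text
t: 47.3
position: [0.5752, -0.0985, 0.1203]
orientation: [-1.193, -1.24, 1.237]
wrist_force: [-0.6, 1.0, 0.4]
grip_width: -0.002
```

Run:
```python
from h import *
W=look("w34"); plan([.5745,-.097,0.10],92.6)
```

```text
t 47.35 rows 1 total shift cm [0.16 2.02 0.06] turn [ 0.03 -0.08 -0.01] jaw ang now 92.22 tcp [ 0.5751 -0.0986  0.1202] j [-0.19  0.44  1.72  0.    0.98 -1.8 ] F [-0.1  1.2  0.7] g 0.005
[0.16, 2.02, 0.06, 0.03, -0.08, -0.01]
```

View pics/w34.png

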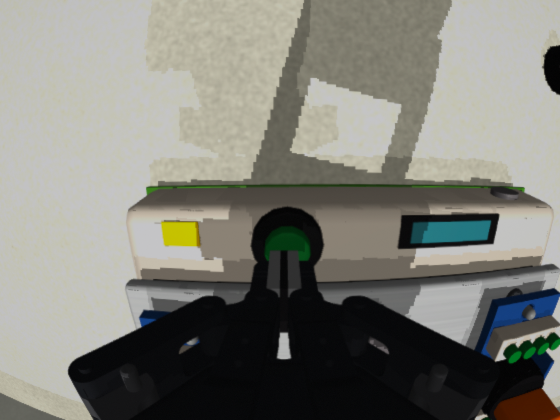

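Call:
jog_arm(deltas=[[0.16,0.8,0.05,0,0,0],[0,0.5,0,0,0,0],[0,0.3,0,0,0,0],[0,0.3,0,0,0,0],[0,0,0,0,0,0],[0,0,0,0,0,0]])

```text
t: 47.85
position: [0.5736, -0.0969, 0.1002]
orientation: [-1.19, -1.237, 1.237]
wrist_force: [-2.0, 0.6, 5.4]
grip_width: -0.003
```

Call:
jog_arm(deltas=[[0,0.3,0,0,0,0],[0,0.2,0,0,0,0],[0,0,0,0,0,0],[0,0,0,0,0,0],[0,0,0,0,0,0]])

```text
t: 48.27
position: [0.5737, -0.097, 0.0996]
orientation: [-1.192, -1.239, 1.237]
wrist_force: [-8.8, 1.3, 30.1]
grip_width: -0.001
```

Call:
jog_arm(deltas=[[0,-0.5,0,0,0,0],[0,-1.5,0,0,0,0],[0,-2.5,0,0,0,0],[0,-3,0,0,0,0],[0,-3,0.5,0,0,0],[0,-2,2,0,0,0],[0,0,3,0,0,0],[0,0,3,0,0,0],[0,0,2,0,0,0],[0,0,0,0,0,0]])

```text
t: 49.1
position: [0.4647, -0.1009, 0.2196]
orientation: [-1.188, -1.235, 1.238]
wrist_force: [0.6, 0.7, 0.2]
grip_width: -0.003
```

Call:
jog_arm(deltas=[[0,0,0,0,0,0],[0,0,0,0,0,0],[0,0,0,0,0,0],[0,0,0,0,0,0]])

```text
t: 49.43
position: [0.4697, -0.1011, 0.2195]
orientation: [-1.19, -1.238, 1.238]
wrist_force: [0.2, 0.4, 0.4]
grip_width: -0.003
```

Run:
```python
from h import *
for n in("top","scene"):
    T=get_image(n); cv2.imwrite(f"pics/{n}35.png",T["frame"][:,:,::-1])
    for c in([.6637,.0648],[.6732,-.1447]):
        P=cloud(T); f=T["frame"].astype(int); m=(f[...,2]>f[...,0]+25); Q=cloud(T,m); a=.0454
        l=(Q[:,:2]-c)@[np.cos(a),np.sin(a)]; w=(Q[:,:2]-c)@[-np.sin(a),np.cos(a)]
        q=Q[(abs(l)>.05)&(abs(l)<.066)&(abs(w)<.028)&(Q[:,2]>.105)&(Q[:,2]<.125)]; print(n,c,len(q),np.median(q[:,2]) if len(q) else None)
    for k in("tipbox_mid","reagent_mid","rack_mid","carrier0_mid"): print(k,[(round(d["score"],2),np.round(d["at"],3)) for d in tip_of(T,k)[:1]])
print(get_obs()["t"],get_obs()["position"])
```

```text
top [0.6637, 0.0648] 189 0.11465913885661694
top [0.6732, -0.1447] 189 0.1150239438298486
tipbox_mid [(0.75, array([0.404, 0.325, 0.033]))]
reagent_mid [(0.6, array([0.716, 0.359, 0.077]))]
rack_mid [(0.85, array([ 0.542, -0.535,  0.034]))]
carrier0_mid [(0.52, array([0.666, 0.066, 0.125]))]
scene [0.6637, 0.0648] 208 0.11511747565358066
scene [0.6732, -0.1447] 163 0.11491118775122644
tipbox_mid [(0.85, array([0.41 , 0.321, 0.034]))]
reagent_mid []
rack_mid [(0.96, array([ 0.54 , -0.528,  0.032]))]
carrier0_mid []
49.9333 [ 0.46887274 -0.10111437  0.21976636]
```

View pics/top35.png

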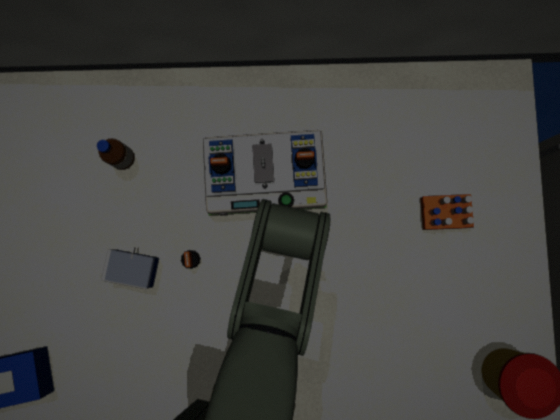

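View pics/scene35.png

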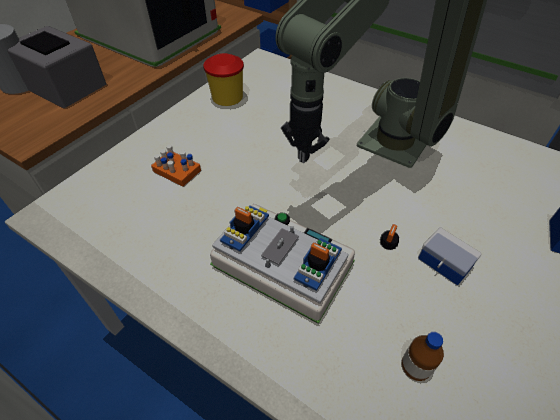

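Both carriers are on their nests with the knob handles along nest y, the bench holds no other carrier, and the bystanders are where they were. I'm handing the job in.

Run:
```python
from rig import *
print(close_job())
```

```text
the job is handed in; nothing more can be done
None
```

I set both carriers on the bench onto nests of their own and locked them, then pressed the green start button and handed the job in at about 50 s. Only two carriers were there: green caps went onto nest 2 and yellow caps onto nest 0. No carrier with red caps showed in any picture, so the third knob was left where it lay.

- **Seating and locking:** before locking, both carrier plates measured 0.117 m, which is the seated height. In the last pictures they stood at about 0.115 m, so each cradle is held down about 2 to 2.5 mm. Both knob handles lie along nest y to about 1° and the knobs are level.
- **Start button:** I pressed it after both locks, to its stop at about 30 N. I did not read the button's travel directly. I take it as fully pressed because the tool stopped about 5 mm below where I had measured the button's top. I measured that top about 2.5 mm higher than the 88 mm given.
- **Bystanders:** the tip box and tube rack are at their starting positions to within the detector's error. The reagent bottle agreed in the top view. The detector missed it in the last scene picture, though it shows there upright and in its place.
- **Detector error:** one carrier detection gave a wrong position (carrier 1 on nest 0), so I checked that carrier from colour and depth instead.

The arm finished clear of everything. `close_job()` gave no verdict.

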